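# Snug up a screw eye with a turning bar

### The job

The brass screw eye in the wooden display post is not quite tight. Take the wooden-handled steel bar from the cork mat, slide it straight through the loop of the eye up to the red mark, and with the bar as a lever turn the eye clockwise (seen from above) until it is firmly snug on its washer, without overtightening it. Then draw the bar out without loosening the eye again and lay it back on the mat; do not touch the eye with the gripper itself, and leave the tin and the boxes where they are.

Things in the scene. Friction and masses are not known exactly. Their poses are not given: they have to be found in the camera images.
- block: Wooden display post fixed to the counter: dark foot 90 x 90 x 14 mm, light square post 56 x 56 mm, 110 mm high in all. Origin: centre of its underside; z up. In the middle of its top lies a round steel washer plate, 34 mm across, 2 mm thick, and on that stands the brass screw eye, its screw axis upright through the centre of the post.
- eye_loop (a point): Centre of the eye's round loop, on the screw axis, 152 mm above the counter. The loop is an upright ring of 8 mm round wire with an 18 mm opening (34 mm over all). x axis: the loop's normal, level, the way the bar passes (either way round); y: level, in the loop's plane; z up. In it the 10 mm bar swings freely about 45 degrees either side of the normal before it jams and turns the eye.
- eye_flange (a point): Centre of the underside of the eye's flange, on the screw axis; axes as eye_loop. The thread's lead is 3 mm a turn, so it sinks only 0.2 to 0.45 mm until it bears, 112 mm above the underside of the post: too little to measure by sight, the turning force has to tell.
- bar_handle (a point): Centre of the turning bar's handle: dark wood, 70 mm long, 18 wide, 30 high; from its front end, at half height, a straight 10 mm steel shaft runs out 100 mm. x points along the shaft to the tip; z is up as it stands, the flat lower face 15 mm below this point on the mat. The handle can be pinched across its 18 mm from above. At its front end the shaft has a collar of 16 mm diameter.
- bar_mark (a point): Centre of the shaft at the middle of the red painted band, 100 mm in front of the handle's centre and 35 mm behind the tip; x along the shaft to the tip.
- bar_tip (a point): Centre of the tip of the shaft, slightly tapered, 135 mm in front of the handle's centre; x along the shaft, outward.
- bar: The turning bar as a whole, about 0.12 kg, balanced about 8 mm in front of the handle's centre, so it stands level on the handle's lower face. Origin: below the handle's centre, in that lower face.
- eye: The brass screw eye: loop on a 9 mm neck over a 24 mm flange. Origin and axes as eye_flange. Tightens clockwise from above (its yaw falls) against a thread friction of about 0.2 N m. 20 to 52 degrees to go until it bears, different each time; yaw does not tell. There torque jumps to 0.4 and climbs 0.044 N m a degree: snug is 0.55 to 1.05 (0.7 is right), over 1.2 overtight. Let go, its spring washer relaxes a few degrees; that is fine.
- mat: Cork mat on the counter, 220 x 90 mm (its x by its y), 4 mm thick, fixed. Origin: centre of its underside.
- tin: Round tin with a floral print, 74 mm across, 32 mm high, loose bystander. Origin: centre of its underside.
- soap: Pale pink soap carton, 56 x 78 x 26 mm, loose bystander. Origin: centre of its underside.
- balm: Small sage green carton, 50 x 50 x 22 mm, loose bystander. Origin: centre of its underside.

How it is judged:
On the way, in this order (a step that is already met when the one before it is completed fails the run):
1. the bar is slid through the loop of the eye, within 40 degrees of the loop's normal, with its red mark within 12 mm of the loop's centre (distance between bar_mark and eye_loop below 0.012 m and angle between the x axis of bar_mark and the x axis of eye_loop, either way round below 0.7 rad), for 0.1 s.
2. the eye has been turned firmly snug by the bar in its loop: at least 3 degrees past the point where its flange first bears (about 0.53 N m) (z of eye_flange in the frame of block below 0.111955 m and distance between bar_mark and eye_loop below 0.03 m), for 0.2 s.
At the end, for the whole second after the job is handed in: The flange of the eye still bears on its washer (turned back by no more than 3.4 degrees from the point where it first bears), and the bar lies at rest on the cork mat with the centre of its handle over the mat (z of eye_flange in the frame of block below 0.11201 m and x of bar_handle in the frame of mat between -0.11 and 0.11 m and y of bar_handle in the frame of mat between -0.045 and 0.045 m and z of bar_handle in the frame of mat below 0.026 m and linear speed of bar below 0.02 m/s); the robot touches nothing.
It fails at once if the eye is overtightened: turned more than 20 degrees past the point where its flange first bears (about 1.25 N m) (z of eye_flange in the frame of block below 0.111805 m).
It fails at once if the gripper itself pushes on the eye (contact force between the fingers and eye above 1 N).
It fails at once if the tin is moved by more than 15 mm (distance of tin from where it was at the start of the episode above 0.015 m).
It fails at once if the soap carton is moved by more than 15 mm (distance of soap from where it was at the start of the episode above 0.015 m).
It fails at once if the green carton is moved by more than 15 mm (distance of balm from where it was at the start of the episode above 0.015 m).
It also fails if it takes over 72 s, if anything falls off the work surface, if the arm or the gripper's body presses on something with over 40 N, if the wrist force passes 120 N, or if a joint passes its speed limit or range.

### The arm

A 7-joint arm with a two-finger parallel gripper is mounted at the origin on a cart in front of the work surface, level with it; the furniture and walls round the work are solid. World frame = base frame: x ahead of the robot, y to its left, z up, the work surface at z = 0. Lengths are in m, angles in rad, forces in N, time in s.
With the tool pointing down it reaches from about 0.35 to 0.9 m from the base axis. Payload 8.1 kg.
Tool frame: the origin (TCP) lies midway between the tips of the shut fingers; the grasp point (between the pads) lies 19 mm behind it; x points along the fingers, z is the direction in which the jaws open and shut, and the axes are right-handed (so a half turn about x gives the same grasp; the last joint's range is limited). The gripper opens to 92 mm and grips with 3 to 60 N. Pads are 19 mm wide; open, the fingers measure 130 mm over their backs; the gripper's body (75 mm by 190 mm) begins 47 mm behind the grasp point.
Start: joints at [1.031, 0.434, 0.025, 1.573, -0.012, 1.134, -0.075], TCP at [0.264, -0.566, 0.198] pointing down, gripper open.
Joint ranges: [-2.62, 2.62], [-0.44, 2.09], [-1.27, 1.32], [0.08, 2.57], [-1.32, 4.46], [0.12, 2], [-2.74, 2.74]. Speed limits (rad/s): [2.22, 2.22, 3.01, 3.01, 3.14, 3.14, 3.14].

### API

Orientations are given as a rotation vector (axis times angle).
In Python, from cell import arm, optics, finder gives the robot as it stands.
- The arm moves only by the tool send_rows, never from a script. Its argument "rows" is a list that holds one entry, the list of rows, each a list of 7 numbers: the shift along the tool's x, y, z in mm, then the turn, a rotation vector about the tool's x, y, z in degrees, then the opening in per cent of the stroke, from 0 (shut) to 100 (fully open). A call has exactly 8 rows; each row is the pose to reach, as a shift and turn from the pose commanded when the call began, along the tool's axes at that moment; what a row does not reach only later rows make up. A row lasts 1/10 s, in which the tool goes at most 50 mm and 8.59 degrees, less where a joint would pass 70% of its speed; a pose out of reach is approached as far as the arm can. A call with a gripper value outside its range is refused whole. The fingers move at their own pace and stop on an object; "grip_force" is the grip in N (left out, the last holds). Time passes only in rows, so rows that repeat a pose let the fingers close, or fill a call up. It gives the time, the measured TCP pose, the force and the opening at its end, in the units of the state.
- arm.observe(): the state, without advancing time (a new reading comes with each control period).
- optics.get_image(name): name is "scene" or "top" or "wrist"; returns (picture, depth): 400x640x3 uint8, red, green, blue; 400x640 float32, m along the optical axis (not along the pixel's ray), 0 where there is no reading.
- optics.get_calibration(name): a dict with "camera_matrix" (3x3 intrinsics, pixels), "D" ([k1, k2, p1, p2, k3] as OpenCV has them; the pictures are not rectified), "position" and "orientation" of the camera in the world; the wrist camera has in their place "T_tool_cam" (4x4, takes a point from camera to tool coordinates, whose origin is the TCP and whose axes are the tool frame's). Camera axes: x right, y up, looking along -z (the intrinsics and any distortion apply to the point x, -y, -z); pixel columns grow to the right and rows downward; lengths in m; the calibration is good to about 2 mm. A picture is of the moment at which its call begins: read the wrist's pose just before it. get_calibration takes no time and is no camera call.
- arm.sign_off(): hands the job in, once; it reports no verdict.
Trained networks look in the newest picture that a camera, given by its name, has taken for a name from the list of things; names that differ only in an ending like _2 or _b are one class to them, and where a whole thing is asked for, a point or a joint stands for the part that bears it (a point fixed in the world has none). Each returns a list of dicts, best first, with "confidence" (0 to 1); they miss things now and then, are a little off and sometimes report something else, mostly with a low value. They report only what shows in the picture. A call takes as long as a camera call.
- finder.search_frame(camera, thing): "bbox" ([left, top, width, height] in pixels, round what is visible of it).
- finder.regions_of(camera, thing): "region" (400x640 bool, what is visible of it) and "bbox" ([left, top, width, height] in pixels, round what is visible of it).
- finder.place_of(camera, thing): "xy" ([column, row] in pixels: a listed point, or the origin of a listed thing).
The state is a dict: "clock": time; "joints": joint angles; "dq": joint speeds; "joint_efforts": joint torques, N m; "position": TCP position; "ee_rot": TCP orientation; "force": force on the tool from outside, world axes, zero at the start; "ft_torque": the same for the moment, N m; "width": opening from 0.0 (shut) to 1.0 (fully open).
Only numpy, scipy, OpenCV 4.12 (cv2) and the standard library are available. Lean on these libraries where they do the work, as an engineer would, in place of code of your own. Each camera call takes 0.05 s, during which the arm holds its last target.

## Working session

There is one attempt and no reset: what is moved stays moved. The work goes in short steps, Python scripts to look and compute and a tool call to move; the robot and the scene stay as the last step left them, time stands still between calls to the robot, and variables do not carry over. Pictures are saved under pics/ and viewed, and the job is handed in when it is done.

Besides the shell and the picture viewer there is one more tool, called after "Emit:" as name(argument=value, ...) on one line, values as JSON. send_rows: Moves the arm, as the interface text tells. Its arguments: {"type":"object","properties":{"rows":{"type":"array"},"grip_force":{"type":"number"}},"required":["rows"]}

```bash
ls; mkdir -p pics; python3 - <<'E'
from cell import arm, optics, finder
import cv2
print(arm.observe())
for n in ["scene","top"]:
    im,d=optics.get_image(n)
    cv2.imwrite(f"pics/{n}0.png",im[:,:,::-1])
    c=optics.get_calibration(n); print(n,c)
    for t in ["eye_loop","eye_flange","bar_handle","bar_mark","bar_tip","mat","block","tin","soap","balm"]:
        r=finder.place_of(n,t)
        print(t,[(x["xy"],round(float(x["confidence"]),2)) for x in r[:2]])
print(optics.get_calibration("wrist"))
E
```

```text
pics
{'clock': 0.0, 'joints': array([ 1.03139502,  0.43524796,  0.02495426,  1.57407287, -0.01157194,
        1.13398841, -0.07508723]), 'dq': array([-0.00215821,  0.00134871, -0.00031483,  0.00063829, -0.00115669,
       -0.00061607, -0.00062201]), 'joint_efforts': array([ 8.86431935e-04, -6.67835283e+01,  9.85169895e-01, -3.14453530e+01,
       -6.06120494e-02,  4.26631712e-02,  9.39564825e-05]), 'position': array([ 0.26411895, -0.5658523 ,  0.19713864]), 'ee_rot': array([ 0.88250224,  1.38617122, -0.88134567]), 'force': array([ 0.17304702,  0.35190949, -0.3603375 ]), 'ft_torque': array([-0.0135493 , -0.0539225 , -0.00720632]), 'width': 1.0004282191353107}
scene {'camera_matrix': array([[396.95450258,   0.        , 317.54465279],
       [  0.        , 396.95450258, 198.77455945],
       [  0.        ,   0.        ,   1.        ]]), 'D': array([0.03518182, 0.        , 0.        , 0.        , 0.        ]), 'position': array([0.22345448, 0.61447185, 0.7828034 ]), 'orientation': array([ 0.2648729 , -0.87654573, -2.44449881])}
eye_loop [([284.6, 215.9], 0.68)]
eye_flange [([282.3, 221.0
[... 976 characters left out ...]
49.9], 0.58), ([276.3, 196.6], 0.27)]
soap [([311.2, 150.3], 0.94)]
balm [([248.2, 259.8], 0.68)]
{'camera_matrix': array([[332.3285979 ,   0.        , 316.20885085],
       [  0.        , 332.3285979 , 199.2267882 ],
       [  0.        ,   0.        ,   1.        ]]), 'D': array([0.01090016, 0.        , 0.        , 0.        , 0.        ]), 'T_tool_cam': array([[ 6.24101766e-04,  2.55843316e-01, -9.66718060e-01,
        -1.86235305e-01],
       [-8.20805331e-04,  9.66718054e-01,  2.55842784e-01,
         6.82480450e-02],
       [ 9.99999468e-01,  6.33815405e-04,  8.13328002e-04,
        -1.07911510e-04],
       [ 0.00000000e+00,  0.00000000e+00,  0.00000000e+00,
         1.00000000e+00]])}
```

View pics/scene0.png

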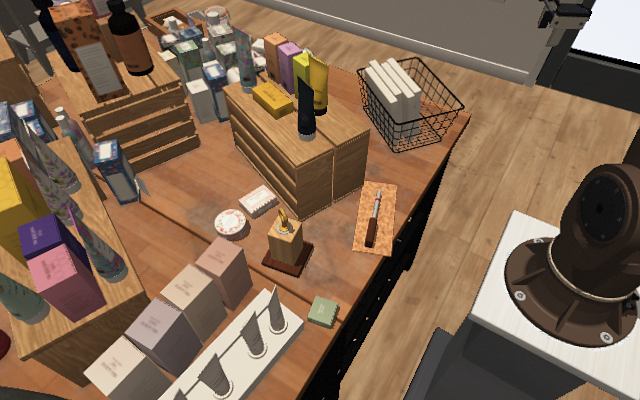

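View pics/top0.png

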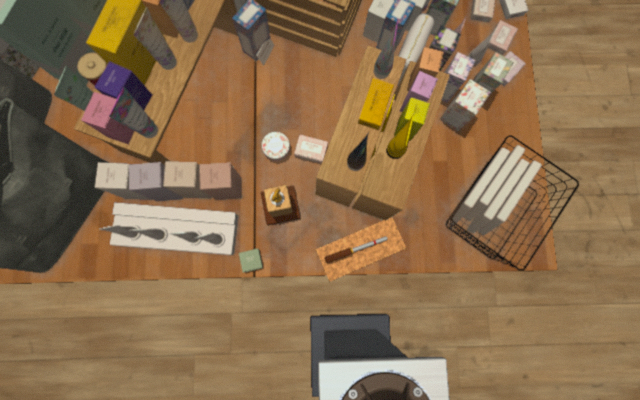

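The scene picture shows the mat with the bar at about (375,215) and the eye on its post at (283,215). In the top picture the eye is at (277,197), the handle at (340,255) and the tip at (387,240). The balm carton is at (250,260), and a wooden box stands just beyond the mat.

```bash
cat > h.py <<'E'
from cell import arm, optics, finder
import numpy as np, cv2
from scipy.spatial.transform import Rotation as R
F=np.diag([1.,-1,-1])
def campose(n,st=None):
    c=optics.get_calibration(n)
    if n=="wrist":
        st=st or arm.observe(); T=np.eye(4);T[:3,:3]=R.from_rotvec(st["ee_rot"]).as_matrix();T[:3,3]=st["position"]
        W=T@c["T_tool_cam"]; return c,W[:3,:3],W[:3,3]
    return c,R.from_rotvec(c["orientation"]).as_matrix(),np.array(c["position"])
def ray(n,uv,cp=None):
    c,Rm,p=cp or campose(n)
    q=cv2.undistortPoints(np.array([[uv]],float),c["camera_matrix"],c["D"])[0,0]
    return p,Rm@F@np.array([q[0],q[1],1.])
def atz(n,uv,z,cp=None):
    p,d=ray(n,uv,cp); return p+d*(z-p[2])/d[2]
def proj(n,P,cp=None):
    c,Rm,p=cp or campose(n)
    q=(F@(Rm.T@(np.atleast_2d(P)-p).T)).T
    return cv2.projectPoints(q,np.zeros(3),np.zeros(3),c["camera_matrix"],c["D"])[0][:,0]
def cloud(n,d,cp=None):
    c,Rm,p=cp or campose(n)
    v,u=np.mgrid[0:400,0:640]
    q=cv2.undistortPoints(np.stack([u.ravel(),v.ravel()],1)[:,None].astype(float),c["camera_matrix"],c["D"])[:,0]
    P=np.c_[q,np.ones(len(q))]*d.reshape(-1,1)
    return (p+(P@F)@Rm.T).reshape(400,640,3)
E
python3 - <<'E'
from h import *
Z=dict(eye_loop=.152,eye_flange=.112,bar_handle=.019,bar_mark=.019,bar_tip=.019,mat=0,tin=0,soap=0,balm=0)
for n in ["scene","top"]:
    for t,z in Z.items():
        r=[(atz(n,x["xy"],z).round(3),round(x["confidence"],2)) for x in finder.place_of(n,t)[:2]]
        print(n,t,r)
for n in ["scene","top"]:
    im,d=optics.get_image(n); C=cloud(n,d)
    for t in ["mat","bar","block","tin","eye"]:
        for r in finder.regions_of(n,t)[:1]:
            P=C[r["region"]&(d>0)]
            print(n,t,r["confidence"],r["bbox"],P.min(0).round(3),P.max(0).round(3),np.median(P,0).round(3))
    s=4;u,v,w,h=((240,180,80,70) if n=="scene" else (240,170,80,70))
    cv2.imwrite(f"pics/{n}_eye.png",cv2.resize(im[v:v+h,u:u+w,::-1],None,fx=8,fy=8,interpolation=cv2.INTER_CUBIC))
E
```

```text
scene eye_loop [(array([0.539, 0.25 , 0.152]), 0.68)]
scene eye_flange [(array([0.555, 0.24 , 0.112]), 0.5)]
scene bar_handle [(array([0.412, 0.099, 0.019]), 0.68)]
scene bar_mark [(array([0.448, 0.008, 0.019]), 0.92)]
scene bar_tip [(array([ 0.453, -0.022,  0.019]), 0.81)]
scene mat [(array([0.426, 0.039, 0.   ]), 0.91)]
scene tin [(array([0.693, 0.26 , 0.   ]), 0.77)]
scene soap [(array([0.688, 0.164, 0.   ]), 0.61), (array([0.413, 0.091, 0.   ]), 0.47)]
scene balm [(array([0.619, 0.16 , 0.   ]), 0.73), (array([0.4  , 0.328, 0.   ]), 0.62)]
top eye_loop [(array([0.402, 0.309, 0.152]), 0.46), (array([0.543, 0.255, 0.152]), 0.43)]
top eye_flange [(array([0.545, 0.251, 0.112]), 0.52)]
top bar_handle [(array([0.413, 0.105, 0.019]), 0.71)]
top bar_mark [(array([0.442, 0.014, 0.019]), 0.92)]
top bar_tip [(array([ 0.443, -0.024,  0.019]), 0.57), (array([0.437, 0.015, 0.019]), 0.46)]
top mat [(array([0.42 , 0.036, 0.   ]), 0.88)]
top tin [(array([0.694, 0.261, 0.   ]), 0.58), (array([ 0.566,  0.262, -0.   ]), 0.27)]
top soap [(array([0.692, 0.167, 0.   ]), 0.94)]
top balm [(array([0.402, 0
[... 359 characters left out ...]
0, 207.5, 35.8, 34.5] [ 0.606  0.208 -0.002] [0.758 0.353 0.15 ] [0.692 0.266 0.032]
scene eye 0.59 [276.6, 205.1, 11.8, 25.2] [0.528 0.237 0.11 ] [0.56  0.261 0.17 ] [0.541 0.254 0.14 ]
top mat 0.87 [319.7, 218.4, 85.6, 62.7] [ 0.346 -0.073 -0.004] [0.505 0.157 0.072] [0.425 0.04  0.004]
top bar 0.86 [325.4, 235.5, 66.2, 25.9] [ 0.396 -0.02   0.018] [0.451 0.133 0.038] [0.415 0.085 0.032]
top block 0.95 [257.5, 185.1, 39.3, 40.8] [ 0.491  0.202 -0.005] [0.594 0.301 0.114] [0.525 0.244 0.017]
top tin 0.63 [264.6, 133.9, 20.1, 31.2] [0.662 0.226 0.006] [0.734 0.297 0.037] [0.696 0.262 0.032]
top eye 0.61 [323.0, 239.2, 63.6, 27.0] [ 0.391 -0.018 -0.001] [0.451 0.138 0.038] [0.412 0.093 0.032]
```

```bash
python3 - <<'E'
import cv2,numpy as np
a=cv2.imread("pics/scene_eye.png");b=cv2.imread("pics/top_eye.png")
cv2.imwrite("pics/eyes.png",np.vstack([a[100:400],b[100:400]]))
E
```

```text
(no output)
```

View pics/eyes.png

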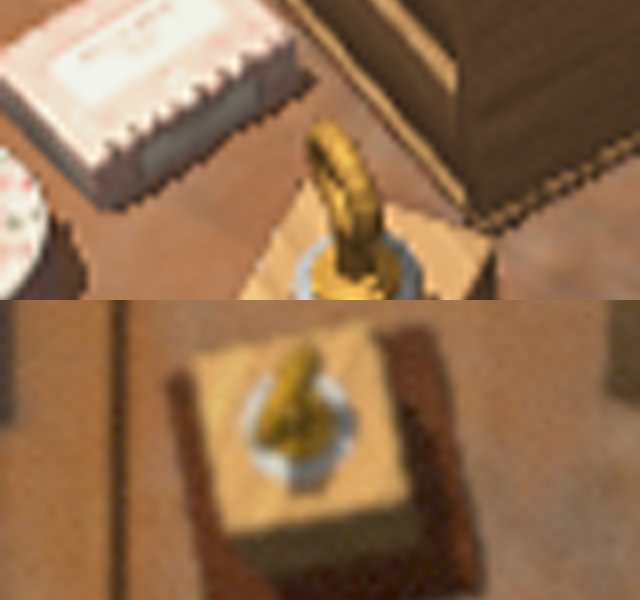

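```bash
python3 - <<'E'
from h import *
im,d=optics.get_image("top"); C=cloud("top",d)
for uv in [(330,185),(320,185),(390,208),(360,195),(358,150),(400,145),(377,100),(410,100),(215,175),(225,215),(172,215),(150,235),(250,262),(380,45),(312,148)]:
    print(uv,C[uv[1],uv[0]].round(3))
im2,d2=optics.get_image("scene"); C2=cloud("scene",d2)
for nm,CC in (("top",C),("scene",C2)):
    m=(np.abs(CC[...,0]-.543)<.03)&(np.abs(CC[...,1]-.252)<.03)&(CC[...,2]>.125)
    P=CC[m]; print(nm,len(P)); print(P.round(3)[::max(1,len(P)//40)].tolist())
# max height map coarse in region
CC=np.vstack([C.reshape(-1,3),C2.reshape(-1,3)])
xs=np.arange(.3,.86,.04); ys=np.arange(-.2,.48,.04)
print("x\\y",ys.round(2))
for x in xs:
    row=[]
    for y in ys:
        m=(np.abs(CC[:,0]-x)<.02)&(np.abs(CC[:,1]-y)<.02)
        row.append("%4d"%(1000*np.percentile(CC[m,2],98)) if m.sum()>3 else "  --")
    print("%.2f"%x," ".join(row))
E
```

```text
(330, 185) [0.557 0.129 0.175]
(320, 185) [0.566 0.15  0.136]
(390, 208) [ 0.504 -0.003  0.17 ]
(360, 195) [0.533 0.064 0.18 ]
(358, 150) [0.596 0.081 0.31 ]
(400, 145) [ 0.609 -0.003  0.295]
(377, 100) [0.731 0.025 0.231]
(410, 100) [ 0.697 -0.025  0.305]
(215, 175) [0.591 0.389 0.149]
(225, 215) [0.512 0.385 0.051]
(172, 215) [0.514 0.515 0.052]
(150, 235) [0.461 0.545 0.106]
(250, 262) [0.376 0.177 1.028]
(380, 45) [ 0.984 -0.03   0.027]
(312, 148) [0.69  0.165 0.026]
top 71
[[0.555, 0.247, 0.162], [0.555, 0.245, 0.162], [0.556, 0.243, 0.161], [0.552, 0.249, 0.167], [0.552, 0.247, 0.165], [0.553, 0.245, 0.164], [0.553, 0.243, 0.163], [0.55, 0.251, 0.166], [0.55, 0.249, 0.168], [0.55, 0.247, 0.165], [0.55, 0.245, 0.165], [0.551, 0.243, 0.16], [0.547, 0.251, 0.168], [0.547, 0.249, 0.17], [0.547, 0.247, 0.169], [0.548, 0.245, 0.164], [0.551, 0.243, 0.15], [0.545, 0.253, 0.168], [0.545, 0.251, 0.169], [0.545, 0.249, 0.169], [0.545, 0.247, 0.168], [0.549, 0.246, 0.149], [0.549, 0.244, 0.146], [0.543, 0.256, 0.167], [0.542, 0.253, 0.17], [0.543, 0.251, 0.169], [0.543, 0.249, 0.168], [0.
[... 2999 characters left out ...]
  200  202  318  202  333  202  201   15  112  110   10  152  152  156
0.62    3    3    3  201  269  329  202  335  202  200    3    3    3    3  152  153  156
0.66    3    3    3  202  324  326  230  202  202   28   27   34   34    3    3    4    3
0.70    3    3  201  306  306  287  233  230  201   29   28   35   35    2    3    3    3
0.74  115    3  202  306  306  232  232  201    3   25   27   34   34    3    3    2    3
0.78  121  199  202  306  305  347  249  201    3    3    3    3    2    3    3    3  196
0.82  132  200  201  305  297  350  270  199    3    3    3    3    3    3    3    2  197
0.86  134  133   --  121  201  348  201    2    2    2    3    3    3    3    2  195  197
```

```bash
cat > fit.py <<'E'
from h import *
from scipy.optimize import least_squares
def fit_ring(P,c0=(.543,.2515,.152),yaw0=np.deg2rad(66)):
    def res(p):
        n=np.array([np.cos(p[3]),np.sin(p[3]),0]); q=P-p[:3]
        a=q@n; rad=np.linalg.norm(q-np.outer(a,n),axis=1)
        return np.hypot(rad-.013,a)-.004
    s=least_squares(res,[*c0,yaw0],loss="soft_l1",f_scale=.001)
    return s.x[:3].round(4),np.rad2deg(s.x[3]).round(1),np.sqrt(np.mean(s.fun**2)).round(5)
def ringpts(C,c=(.543,.2515)):
    m=(np.hypot(C[...,0]-c[0],C[...,1]-c[1])<.03)&(C[...,2]>.136)&(C[...,2]<.175)
    return C[m]
E
python3 - <<'E'
from fit import *
for n in ["top","scene"]:
    im,d=optics.get_image(n); C=cloud(n,d)
    print(n,fit_ring(ringpts(C)))
    # handle top
    m=(C[...,2]>.028)&(C[...,2]<.042)&(np.abs(C[...,0]-.412)<.05)&(np.abs(C[...,1]-.1)<.06)
    P=C[m]; r=cv2.minAreaRect((P[:,:2]*1000).astype(np.float32)); print("handle",len(P),P.mean(0).round(4),r,np.median(P[:,2]))
    # shaft : steel/red points z .018-.03
    m=(C[...,2]>.016)&(C[...,2]<.03)&(C[...,0]>.40)&(C[...,0]<.47)&(C[...,1]>-.04)&(C[...,1]<.06)
    P=C[m]; print("shaft",len(P)); 
    if len(P)>5: print(cv2.fitLine((P[:,:2]).astype(np.float32),cv2.DIST_HUBER,0,.01,.01).ravel(),P[:,1].min(),P[:,1].max())
    m=(C[...,2]>.108)&(C[...,2]<.116)&(np.abs(C[...,0]-.543)<.05)&(np.abs(C[...,1]-.25)<.05)
    print("post",cv2.minAreaRect((C[m][:,:2]*1000).astype(np.float32)))
s=arm.observe(); print(R.from_rotvec(s["ee_rot"]).as_matrix().round(3), s["clock"])
E
```

```text
top (array([0.5435, 0.2513, 0.1526]), np.float64(60.3), np.float64(0.0009))
handle 195 [0.4083 0.1054 0.0336] ((408.927490234375, 103.6453628540039), (17.921632766723633, 72.1911849975586), 18.436626434326172) 0.033564068116693435
shaft 128
[ 0.3172026  -0.9483578   0.43697938  0.01926448] -0.02241356844091305 0.05850190573304884
post ((542.6396484375, 251.35162353515625), (55.19114685058594, 55.310428619384766), 10.407000541687012)
scene (array([0.5441, 0.2498, 0.1528]), np.float64(60.1), np.float64(0.00095))
handle 195 [0.408  0.1071 0.0335] ((408.82452392578125, 104.8981704711914), (17.683279037475586, 71.85491180419922), 18.714250564575195) 0.03372896679215032
shaft 108
[ 0.32144478 -0.9469283   0.43737492  0.01912216] -0.023994259522674866 0.059640612154118755
post ((543.0482177734375, 250.66908264160156), (55.333534240722656, 56.41062927246094), 10.999526977539062)
[[ 0.     0.906  0.423]
 [-0.     0.423 -0.906]
 [-1.    -0.     0.   ]] 2.8
```

```bash
cat > plan.py <<'E'
import numpy as np, json
from scipy.spatial.transform import Rotation as R
# pose: (x,y,z,zyaw deg), tool pointing straight down
def Rt(zy):
    a=np.deg2rad(zy); z=np.array([np.cos(a),np.sin(a),0]); x=np.array([0,0,-1.]); return np.stack([x,np.cross(z,x),z],1)
def rows(p0,wps,op,nd=1):
    """wps: list of 8 poses"""
    R0=Rt(p0[3]); out=[]
    for w in wps:
        t=R0.T@(np.array(w[:3])-p0[:3])*1000
        out.append([*[round(float(v),nd)+0.0 for v in t],round(float(-(w[3]-p0[3])),1)+0.,0,0,op])
    print(json.dumps([out])); return out
def lin(p0,p1,n=8,hold=0):
    p0=np.array(p0,float);p1=np.array(p1,float); return [p0+(p1-p0)*min(1,(i+1)/n) for i in range(8)]
E
python3 - <<'E'
from plan import *
from cell import arm
s=arm.observe(); p=s["position"]; p0=[*p,-65]
a=[.31,-.24,.30,-25]; b=[.409,.1045,.24,18.5]
rows(p0,lin(p0,a),100,0); rows(a,lin(a,b),100,0)
E
```

```text
[[[-13.0, 22.0, -35.0, -5.0, 0, 0, 100], [-26.0, 45.0, -69.0, -10.0, 0, 0, 100], [-38.0, 67.0, -104.0, -15.0, 0, 0, 100], [-51.0, 90.0, -138.0, -20.0, 0, 0, 100], [-64.0, 112.0, -173.0, -25.0, 0, 0, 100], [-77.0, 134.0, -207.0, -30.0, 0, 0, 100], [-89.0, 157.0, -242.0, -35.0, 0, 0, 100], [-102.0, 179.0, -277.0, -40.0, 0, 0, 100]]]
[[[8.0, 44.0, -7.0, -5.4, 0, 0, 100], [15.0, 89.0, -14.0, -10.9, 0, 0, 100], [23.0, 133.0, -21.0, -16.3, 0, 0, 100], [30.0, 177.0, -28.0, -21.8, 0, 0, 100], [37.0, 221.0, -35.0, -27.2, 0, 0, 100], [45.0, 266.0, -42.0, -32.6, 0, 0, 100], [52.0, 310.0, -49.0, -38.1, 0, 0, 100], [60.0, 354.0, -56.0, -43.5, 0, 0, 100]]]
```

Emit:
send_rows(rows=[[[-13,22,-35,-5,0,0,100],[-26,45,-69,-10,0,0,100],[-38,67,-104,-15,0,0,100],[-51,90,-138,-20,0,0,100],[-64,112,-173,-25,0,0,100],[-77,134,-207,-30,0,0,100],[-89,157,-242,-35,0,0,100],[-102,179,-277,-40,0,0,100]]], grip_force=50)

```text
clock: 3.6
position: [0.3094, -0.2379, 0.3005]
ee_rot: [0.339, 1.544, -0.339]
force: [0.5, 0.7, 0.9]
width: 1.002
```

Emit:
send_rows(rows=[[[8,44,-7,-5.4,0,0,100],[15,89,-14,-10.9,0,0,100],[23,133,-21,-16.3,0,0,100],[30,177,-28,-21.8,0,0,100],[37,221,-35,-27.2,0,0,100],[45,266,-42,-32.6,0,0,100],[52,310,-49,-38.1,0,0,100],[60,354,-56,-43.5,0,0,100]]])

```text
clock: 4.4
position: [0.4085, 0.1067, 0.2401]
ee_rot: [-0.257, 1.554, 0.256]
force: [0.7, -0.9, -0.6]
width: 0.997
```

```bash
python3 - <<'E'
from fit import *
s=arm.observe(); print(s["clock"],s["position"].round(4),R.from_rotvec(s["ee_rot"]).as_matrix().round(3).tolist(),s["joints"].round(2))
im,d=optics.get_image("wrist"); cp=campose("wrist",s); cv2.imwrite("pics/w1.png",im[:,:,::-1])
C=cloud("wrist",d,cp)
m=(C[...,2]>.028)&(C[...,2]<.042)&(np.abs(C[...,0]-.412)<.05)&(np.abs(C[...,1]-.1)<.06)
P=C[m]; print("handle",len(P),cv2.minAreaRect((P[:,:2]*1000).astype(np.float32)))
m=(C[...,2]>.016)&(C[...,2]<.03)&(C[...,0]>.40)&(C[...,0]<.47)&(C[...,1]>-.04)&(C[...,1]<.06)
P=C[m]; print("shaft",len(P)); 
if len(P)>5: print(cv2.fitLine((P[:,:2]).astype(np.float32),cv2.DIST_HUBER,0,.01,.01).ravel(),P[:,1].min(),P[:,1].max())
P=ringpts(C); print(len(P), len(P)>20 and fit_ring(P))
E
```

```text
4.4 [0.4085 0.1067 0.2401] [[0.001, -0.321, 0.947], [-0.0, 0.947, 0.321], [-1.0, -0.001, 0.001]] [ 0.3   0.13 -0.74  1.92  0.1   1.12 -0.15]
handle 847 ((410.124755859375, 104.74437713623047), (17.27851676940918, 70.0362319946289), 18.395090103149414)
shaft 430
[ 0.32344952 -0.94624543  0.4360985   0.02542658] -0.01185603380318112 0.05982675395282128
1025 (array([0.5442, 0.2511, 0.1518]), np.float64(61.1), np.float64(0.00061))
```

View pics/w1.png

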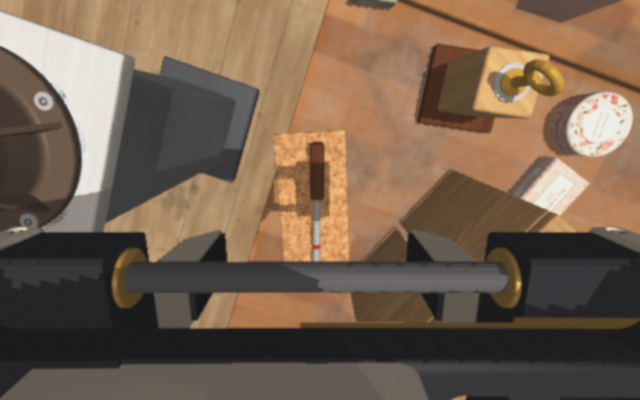

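The wrist picture shows the handle at (317,170), the mark at (316,247) and the eye at (535,78). The box edge runs from (455,170) to (400,235). I check the box edge against the gripper body before going down.

```bash
python3 - <<'E'
from fit import *
for n in ["top","scene"]:
    im,d=optics.get_image(n); C=cloud(n,d).reshape(-1,3)
    m=(C[:,2]>.19)&(C[:,2]<.206)&(C[:,0]>.45)&(C[:,0]<.62)&(C[:,1]<.19)&(C[:,1]>-.1)
    P=C[m]
    for y in np.arange(-.04,.18,.02):
        q=P[np.abs(P[:,1]-y)<.006]; print(n,round(y,2),q[:,0].min().round(3) if len(q) else None)
E
```

```text
top -0.04 0.562
top -0.02 0.58
top 0.0 0.583
top 0.02 0.572
top 0.04 0.553
top 0.06 0.545
top 0.08 0.536
top 0.1 0.545
top 0.12 0.552
top 0.14 0.561
top 0.16 0.569
scene -0.04 0.606
scene -0.02 0.502
scene 0.0 0.504
scene 0.02 0.525
scene 0.04 0.52
scene 0.06 0.528
scene 0.08 0.538
scene 0.1 0.546
scene 0.12 0.551
scene 0.14 0.562
scene 0.16 0.569
```

```bash
python3 - <<'E'
from plan import *
from cell import arm
s=arm.observe(); p=s["position"]; M=R.from_rotvec(s["ee_rot"]).as_matrix(); zy=np.rad2deg(np.arctan2(M[1,2],M[0,2])); print(p,zy,s["clock"])
p0=[*p,zy]
a=[.410,.1047,.06,18.7];b=[.410,.1047,.009,18.7]
rows(p0,lin(p0,a,6)[:6]+lin(a,b,4)[1:4:2],60)
E
```

```text
[0.40800553 0.10770788 0.23965654] 18.858640298054645 4.55
[[[29.9, -0.6, 0.2, 0.0, 0, 0, 60], [59.9, -1.2, 0.3, 0.1, 0, 0, 60], [89.8, -1.7, 0.5, 0.1, 0, 0, 60], [119.8, -2.3, 0.6, 0.1, 0, 0, 60], [149.7, -2.9, 0.8, 0.1, 0, 0, 60], [179.7, -3.5, 0.9, 0.2, 0, 0, 60], [205.2, -3.5, 0.9, 0.2, 0, 0, 60], [230.7, -3.5, 0.9, 0.2, 0, 0, 60]]]
```

Emit:
send_rows(rows=[[[30,-0.5,0.2,0,0,0,60],[60,-1.2,0.3,0,0,0,60],[90,-1.8,0.5,0,0,0,60],[120,-2.3,0.6,0,0,0,60],[150,-3,0.8,0,0,0,60],[180,-3.5,1,0,0,0,60],[200,-3.5,1,0,0,0,60],[200,-3.5,1,0,0,0,60]]])

```text
clock: 5.35
position: [0.4086, 0.1, 0.0382]
ee_rot: [-0.253, 1.56, 0.252]
force: [0.5, 0.5, 0.8]
width: 0.6
```

```bash
cat > st.py <<'E'
from plan import *
from cell import arm
def st(pr=True):
    s=arm.observe(); p=s["position"]; M=R.from_rotvec(s["ee_rot"]).as_matrix(); zy=np.rad2deg(np.arctan2(M[1,2],M[0,2]))
    if pr: print(round(s["clock"],2),p.round(4),round(zy,2),"F",s["force"].round(2),"M",s["ft_torque"].round(3),"w",round(s["width"],3),"tilt",M[2].round(3))
    return s,[*p,zy]
E
python3 - <<'E'
from st import *
st()
from fit import *
s=arm.observe()
im,d=optics.get_image("wrist"); cp=campose("wrist",s); cv2.imwrite("pics/w2.png",im[:,:,::-1])
C=cloud("wrist",d,cp)
m=(C[...,2]>.028)&(C[...,2]<.042)&(np.abs(C[...,0]-.412)<.05)&(np.abs(C[...,1]-.1)<.06)
P=C[m]; print("handle",len(P),cv2.minAreaRect((P[:,:2]*1000).astype(np.float32)))
st()
E
```

```text
5.35 [0.4086 0.1    0.0382] 18.42 F [0.51 0.53 0.75] M [-0.005 -0.07  -0.009] w 0.6 tilt [-1.    -0.001 -0.004]
handle 2872 ((408.5419006347656, 108.4862060546875), (17.912485122680664, 62.83902359008789), 18.366235733032227)
5.4 [0.4095 0.1007 0.0395] 18.44 F [0.12 0.46 2.  ] M [-0.003 -0.126  0.064] w 0.602 tilt [-1.    -0.    -0.002]
```

View pics/w2.png

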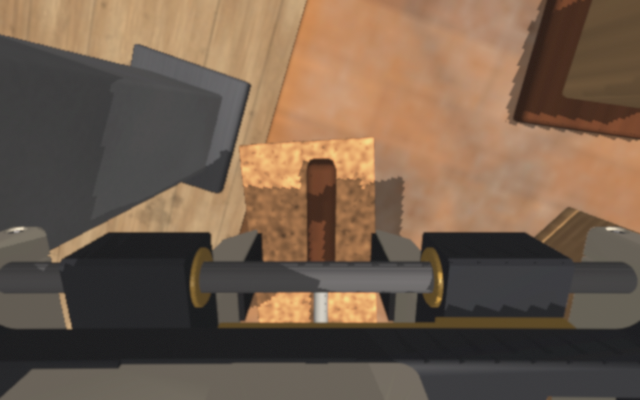

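The wrist picture shows the handle between the open fingers, its rear end at (321,163). Next: down the last 30 mm and close.

Emit:
send_rows(rows=[[[10,3,0,0,0,0,60],[20,3.5,0,0,0,0,60],[30,3.5,0,0,0,0,60],[30,3.5,0,0,0,0,60],[30,3.5,0,0,0,0,30],[30,3.5,0,0,0,0,0],[30,3.5,0,0,0,0,0],[30,3.5,0,0,0,0,0]]], grip_force=50)

```text
clock: 6.2
position: [0.4093, 0.1052, 0.0102]
ee_rot: [-0.254, 1.555, 0.254]
force: [-0.0, -0.2, -0.1]
width: 0.302
```

```bash
python3 -c "
from st import *
st()"
```

```text
6.2 [0.4093 0.1052 0.0102] 18.51 F [-0.04 -0.17 -0.14] M [-0.002 -0.058 -0.013] w 0.302 tilt [-1.    -0.     0.001]
```

Emit:
send_rows(rows=[[[0,0,0,0,0,0,0],[0,0,0,0,0,0,0],[0,0,0,0,0,0,0],[0,0,0,0,0,0,0],[-20,0,0,0,0,0,0],[-60,0,0,0,0,0,0],[-100,0,0,0,0,0,0],[-140,0,0,0,0,0,0]]])

```text
clock: 7.0
position: [0.4085, 0.1053, 0.1513]
ee_rot: [-0.254, 1.557, 0.254]
force: [1.5, -1.1, -0.4]
width: 0.002
```

```bash
python3 - <<'E'
from st import *
s,p=st()
cmd=[.410,.1048,.150,18.5]
e=np.array([.544,.251]); yaw=40; u=np.array([np.cos(np.deg2rad(yaw)),np.sin(np.deg2rad(yaw))])
h=e-u*.185; print(h)
a=[.37,.08,.18,75.]; b=[*h,.18,130.]
rows(cmd,lin(cmd,a),0); rows(a,lin(a,b),0)
E
```

```text
7.0 [0.4085 0.1053 0.1513] 18.55 F [ 1.51 -1.14 -0.39] M [-0.003 -0.202 -0.017] w 0.002 tilt [-1.     0.001 -0.001]
[0.40228178 0.13208429]
[[[-3.8, -1.4, -5.7, -7.1, 0, 0, 0], [-7.5, -2.7, -11.5, -14.1, 0, 0, 0], [-11.3, -4.1, -17.2, -21.2, 0, 0, 0], [-15.0, -5.4, -22.9, -28.2, 0, 0, 0], [-18.7, -6.8, -28.6, -35.3, 0, 0, 0], [-22.5, -8.1, -34.4, -42.4, 0, 0, 0], [-26.2, -9.5, -40.1, -49.4, 0, 0, 0], [-30.0, -10.8, -45.8, -56.5, 0, 0, 0]]]
[[[0.0, -2.2, 7.3, -6.9, 0, 0, 0], [0.0, -4.4, 14.7, -13.8, 0, 0, 0], [0.0, -6.6, 22.0, -20.6, 0, 0, 0], [0.0, -8.9, 29.3, -27.5, 0, 0, 0], [0.0, -11.1, 36.7, -34.4, 0, 0, 0], [0.0, -13.3, 44.0, -41.2, 0, 0, 0], [0.0, -15.5, 51.3, -48.1, 0, 0, 0], [0.0, -17.7, 58.7, -55.0, 0, 0, 0]]]
```

The width reads shut, so the handle isn't held. I look.

```bash
python3 - <<'E'
from fit import *
s=arm.observe()
im,d=optics.get_image("wrist"); cv2.imwrite("pics/w3.png",im[:,:,::-1])
cp=campose("wrist",s);C=cloud("wrist",d,cp)
m=(C[...,2]>.028)&(C[...,2]<.042)&(np.abs(C[...,0]-.412)<.05)&(np.abs(C[...,1]-.1)<.06)
P=C[m]; print("handle",len(P),cv2.minAreaRect((P[:,:2]*1000).astype(np.float32)))
im,d=optics.get_image("top"); cv2.imwrite("pics/t3.png",cv2.resize(im[120:290,200:430,::-1],None,fx=3,fy=3))
E
```

```text
handle 1346 ((409.84881591796875, 105.46654510498047), (17.51308250427246, 69.12303924560547), 18.244182586669922)
```

View pics/w3.png

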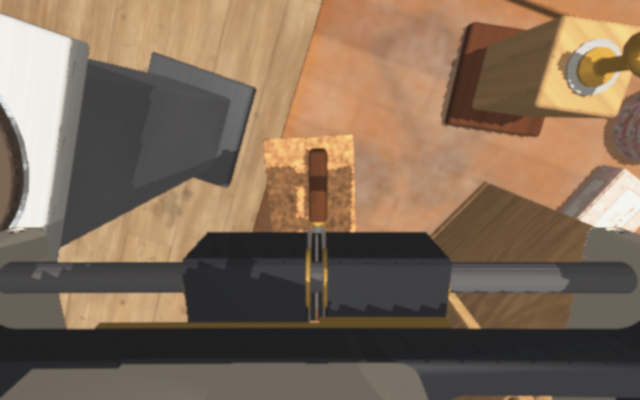

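View pics/t3.png

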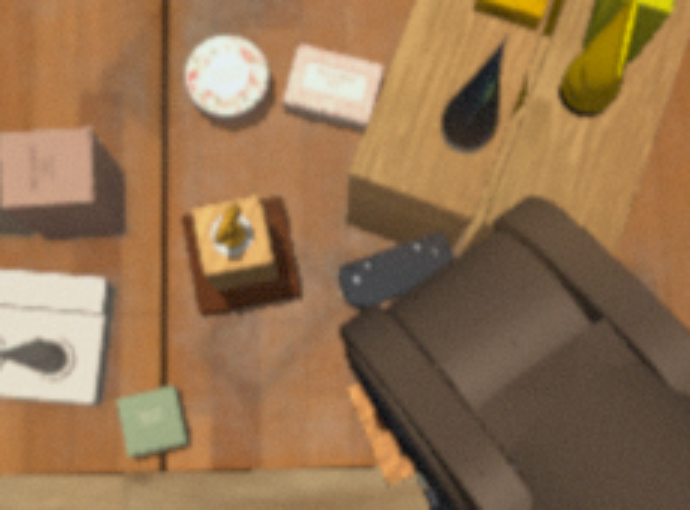

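The bar still lies where it was, with the handle at (317,170) in the wrist picture, and the closed fingers are above it. I regrip lower and check the width before lifting.

Emit:
send_rows(rows=[[[0,0,0,0,0,0,60],[0,0,0,0,0,0,60],[20,0,0,0,0,0,60],[60,0,0,0,0,0,60],[100,0.5,0,0,0,0,60],[130,0.5,0,0,0,0,60],[144,0.5,0,0,0,0,60],[144,0.5,0,0,0,0,60]]])

```text
clock: 7.9
position: [0.4061, 0.1052, 0.0032]
ee_rot: [-0.255, 1.562, 0.255]
force: [-0.5, 0.1, 1.4]
width: 0.593
```

Emit:
send_rows(rows=[[[0,0,0,0,0,0,10],[0,0,0,0,0,0,10],[0,0,0,0,0,0,10],[0,0,0,0,0,0,10],[0,0,0,0,0,0,10],[0,0,0,0,0,0,10],[0,0,0,0,0,0,10],[0,0,0,0,0,0,10]]], grip_force=55)

```text
clock: 8.7
position: [0.4089, 0.1057, 0.0059]
ee_rot: [-0.254, 1.556, 0.254]
force: [0.3, 0.8, 0.0]
width: 0.099
```

```bash
python3 - <<'E'
from fit import *
from st import st
st()
im,d=optics.get_image("wrist"); cv2.imwrite("pics/w4.png",im[:,:,::-1])
E
```

```text
8.7 [0.4089 0.1057 0.0059] 18.52 F [0.35 0.81 0.01] M [-0.001 -0.122 -0.033] w 0.099 tilt [-1. -0.  0.]
```

View pics/w4.png

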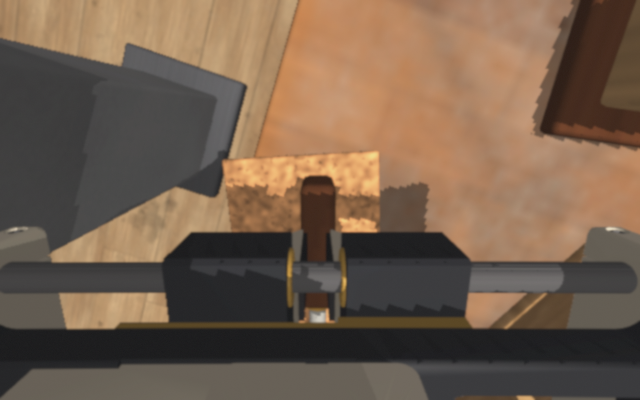

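Emit:
send_rows(rows=[[[0,0,0,0,0,0,0],[0,0,0,0,0,0,0],[0,0,0,0,0,0,0],[0,0,0,0,0,0,0],[0,0,0,0,0,0,0],[0,0,0,0,0,0,0],[0,0,0,0,0,0,0],[0,0,0,0,0,0,0]]], grip_force=55)

```text
clock: 9.55
position: [0.4089, 0.1057, 0.0059]
ee_rot: [-0.254, 1.556, 0.254]
force: [-1.0, 0.0, -0.3]
width: 0.002
```

```bash
python3 - <<'E'
from fit import *
from st import st
st()
im,d=optics.get_image("wrist"); cv2.imwrite("pics/w5.png",cv2.resize(im[150:340,180:460,::-1],None,fx=2.5,fy=2.5))
E
```

```text
9.55 [0.4089 0.1057 0.0059] 18.52 F [-0.95  0.04 -0.27] M [ 0.025 -0.16   0.034] w 0.002 tilt [-1. -0. -0.]
```

View pics/w5.png

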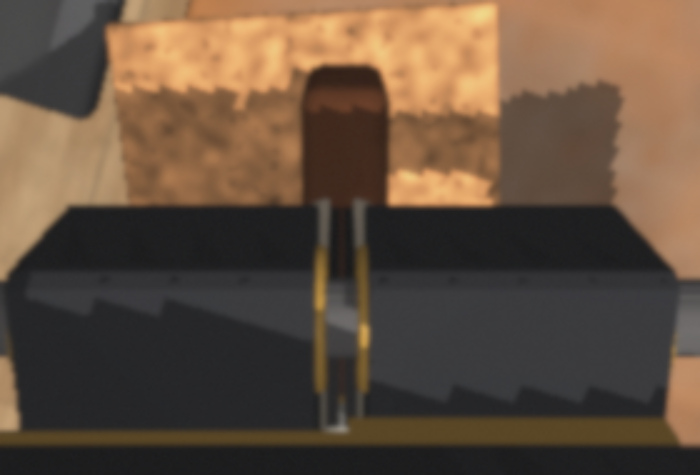

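```bash
python3 - <<'E'
from fit import *
s=arm.observe()
im,d=optics.get_image("wrist"); cp=campose("wrist",s);C=cloud("wrist",d,cp)
print(proj("wrist",np.array([s["position"],s["position"]+[0,0,.019]]),cp))
for r in range(170,345,6): print(r,[ (c,C[r,c].round(3).tolist()) for c in (300,309,317,323,335)] )
E
```

```text
[[316.87553237 230.90441378]
 [316.93017043 243.14329461]]
170 [(300, [0.388, 0.137, 0.003]), (309, [0.393, 0.139, 0.004]), (317, [0.398, 0.14, 0.003]), (323, [0.401, 0.141, 0.003]), (335, [0.407, 0.143, 0.004])]
176 [(300, [0.389, 0.134, 0.003]), (309, [0.394, 0.136, 0.01]), (317, [0.398, 0.138, 0.009]), (323, [0.401, 0.139, 0.01]), (335, [0.408, 0.14, 0.005])]
182 [(300, [0.39, 0.13, 0.004]), (309, [0.394, 0.137, 0.027]), (317, [0.398, 0.138, 0.025]), (323, [0.401, 0.139, 0.027]), (335, [0.41, 0.137, 0.003])]
188 [(300, [0.391, 0.127, 0.004]), (309, [0.395, 0.135, 0.032]), (317, [0.399, 0.136, 0.033]), (323, [0.401, 0.137, 0.033]), (335, [0.408, 0.137, 0.024])]
194 [(300, [0.393, 0.124, 0.004]), (309, [0.396, 0.132, 0.033]), (317, [0.4, 0.133, 0.033]), (323, [0.402, 0.135, 0.034]), (335, [0.408, 0.136, 0.03])]
200 [(300, [0.394, 0.12, 0.005]), (309, [0.397, 0.129, 0.033]), (317, [0.401, 0.131, 0.033]), (323, [0.403, 0.132, 0.034]), (335, [0.409, 0.133, 0.03])]
206 [(300, [0.395, 0.116, 0.003]), (309, [0.398, 0.126, 0.033]), (317, [0.402, 0.128, 0.033]), (323, [0.404, 0.129, 0.034])
[... 2856 characters left out ...]
), (317, [0.424, 0.06, 0.023]), (323, [0.403, 0.128, 0.126]), (335, [0.405, 0.128, 0.126])]
326 [(300, [0.398, 0.125, 0.127]), (309, [0.4, 0.126, 0.127]), (317, [0.402, 0.126, 0.127]), (323, [0.403, 0.127, 0.127]), (335, [0.406, 0.128, 0.127])]
332 [(300, [0.397, 0.129, 0.134]), (309, [0.399, 0.13, 0.134]), (317, [0.401, 0.13, 0.134]), (323, [0.402, 0.13, 0.134]), (335, [0.404, 0.131, 0.135])]
338 [(300, [0.398, 0.128, 0.135]), (309, [0.399, 0.129, 0.135]), (317, [0.4, 0.13, 0.137]), (323, [0.402, 0.131, 0.136]), (335, [0.404, 0.132, 0.137])]
344 [(300, [0.398, 0.129, 0.138]), (309, [0.399, 0.13, 0.138]), (317, [0.401, 0.13, 0.138]), (323, [0.402, 0.13, 0.138]), (335, [0.404, 0.131, 0.138])]
```

The depth suggests the fingertips end at z≈0.037, just above the handle top, although the TCP reads 0.006. I lift, open and measure where the tips really are.

Emit:
send_rows(rows=[[[-20,0,0,0,0,0,0],[-60,0,0,0,0,0,10],[-100,0,0,0,0,0,40],[-114,0,0,0,0,0,50],[-114,0,0,0,0,0,50],[-114,0,0,0,0,0,50],[-114,0,0,0,0,0,50],[-114,0,0,0,0,0,50]]])

```text
clock: 10.45
position: [0.4082, 0.1055, 0.1189]
ee_rot: [-0.254, 1.558, 0.254]
force: [-0.5, -0.7, 0.4]
width: 0.492
```

```bash
python3 - <<'E'
from fit import *
from st import st
s,p=st()
Rm=R.from_rotvec(s["ee_rot"]).as_matrix()
im,d=optics.get_image("wrist"); cp=campose("wrist",s);C=cloud("wrist",d,cp)
T=(C-s["position"])@Rm
m=(np.abs(T[...,1])<.02)&(np.abs(T[...,2])<.06)&(T[...,0]<.01)&(T[...,0]>-.08)
q=T[m]; print(len(q)); i=np.argsort(-q[:,0]); print((q[i[:25]]*1000).round(1).tolist())
cv2.imwrite("pics/w6.png",im[:,:,::-1])
im,d=optics.get_image("scene"); C=cloud("scene",d); T=(C-s["position"])@Rm
m=(np.abs(T[...,1])<.03)&(np.abs(T[...,2])<.06)&(T[...,0]<.03)&(T[...,0]>-.08)
q=T[m]; print(len(q)); i=np.argsort(-q[:,0]); print((q[i[:25]]*1000).round(1).tolist())
cv2.imwrite("pics/s6.png",cv2.resize(im[150:280,300:460,::-1],None,fx=4.5,fy=4.5))
E
```

```text
10.45 [0.4082 0.1055 0.1189] 18.54 F [-0.48 -0.72  0.41] M [ 0.001 -0.135  0.023] w 0.492 tilt [-1.     0.    -0.002]
3098
[[-27.8, 10.7, 25.8], [-27.8, 9.1, 23.3], [-27.8, -0.1, -23.1], [-27.9, 9.2, -24.3], [-27.9, -1.8, -23.1], [-28.0, 2.7, 22.5], [-28.1, 10.3, -25.2], [-28.2, 2.2, -23.0], [-28.2, 10.3, 24.7], [-28.2, 9.3, 22.7], [-28.2, 1.7, -23.0], [-28.3, -1.0, -23.1], [-28.3, 2.2, 22.5], [-28.3, 9.3, 24.8], [-28.4, 9.8, 24.7], [-28.4, 9.9, -25.2], [-28.5, 2.9, -22.9], [-28.5, -6.0, -23.2], [-28.5, 9.4, -23.2], [-28.5, 9.4, -25.2], [-28.5, 11.0, -25.6], [-28.6, 1.8, 22.4], [-28.7, 9.4, 23.7], [-28.8, 11.1, 25.1], [-28.8, 0.8, -22.9]]
244
[[-28.6, 8.1, 24.6], [-29.5, 9.4, 26.6], [-29.6, 7.9, -25.0], [-30.1, 10.5, -27.4], [-30.4, 9.1, 22.5], [-32.2, 2.2, 21.7], [-32.8, 10.2, -27.0], [-32.9, 10.0, 28.8], [-33.1, 8.7, 22.8], [-33.2, 9.5, -30.9], [-33.8, 7.0, -32.5], [-33.9, 10.4, 26.7], [-35.4, 9.7, -26.6], [-35.6, 11.3, 24.6], [-35.6, 12.0, -28.9], [-35.7, -8.9, 21.8], [-35.8, 10.5, -24.6], [-35.9, 9.9, 29.1], [-36.0, 8.5, 23.1], [-36.7, 8.8, 33.5], [-36.7, 11.0, 31.0], [-36.7, 10.4, -28.5], [-36.8, 8.8, -24.2], [-37.6, 10.8, 27.0], [-37.7, 7.3, 23.4]]
```

View pics/s6.png

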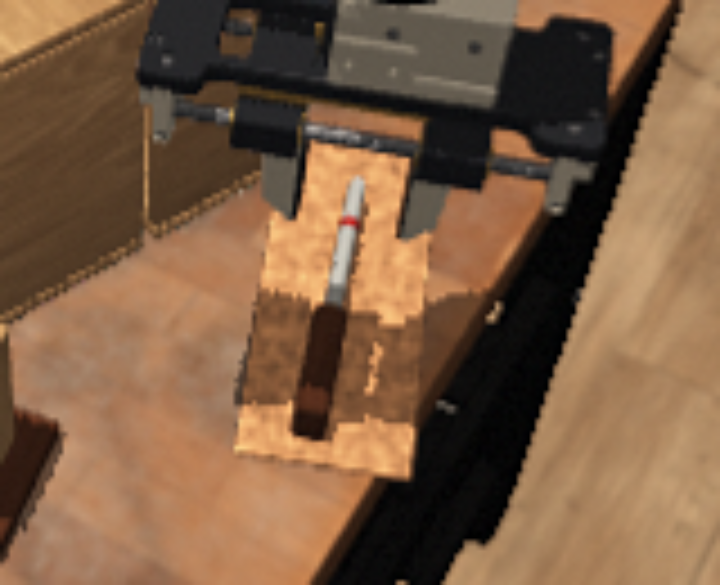

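View pics/w6.png

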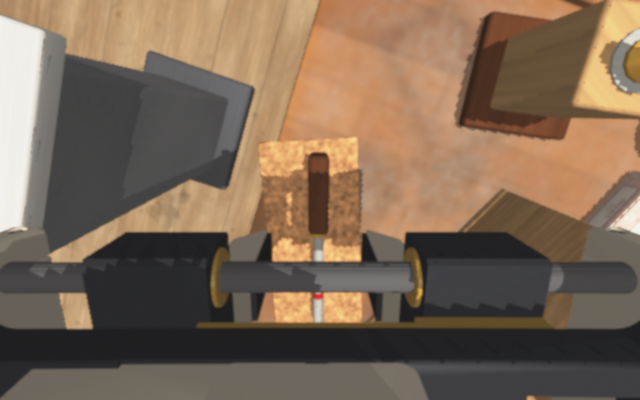

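Both cameras put the fingertips 28 mm behind the reported TCP (tool x ≈ −28 mm, z symmetric at ±23 mm). That explains the empty grasp. I go down with that correction, so the tips end about 4 mm above the mat.

Emit:
send_rows(rows=[[[40,0,0.5,0,0,0,50],[80,0,1,0,0,0,50],[110,0,1,0,0,0,50],[122,0,1,0,0,0,50],[130,0,1,0,0,0,50],[138,0,1,0,0,0,50],[138,0,1,0,0,0,50],[138,0,1,0,0,0,50]]])

```text
clock: 11.35
position: [0.4105, 0.1062, -0.0174]
ee_rot: [-0.254, 1.555, 0.254]
force: [0.6, -0.2, -0.2]
width: 0.499
```

Emit:
send_rows(rows=[[[0,0,0,0,0,0,0],[0,0,0,0,0,0,0],[0,0,0,0,0,0,0],[0,0,0,0,0,0,0],[0,0,0,0,0,0,0],[0,0,0,0,0,0,0],[0,0,0,0,0,0,0],[0,0,0,0,0,0,0]]], grip_force=50)

```text
clock: 12.15
position: [0.41, 0.1059, -0.0179]
ee_rot: [-0.254, 1.556, 0.253]
force: [-1.7, -0.9, 6.2]
width: 0.189
```

Held: the width of 0.189 corresponds to 17.4 mm. Now lift.

Emit:
send_rows(rows=[[[-10,0,0,0,0,0,0],[-30,0,0,0,0,0,0],[-60,0,0,0,0,0,0],[-90,0,0,0,0,0,0],[-120,0,0,0,0,0,0],[-150,0,0,0,0,0,0],[-180,0,0,0,0,0,0],[-200,0,0,0,0,0,0]]])

```text
clock: 12.95
position: [0.4098, 0.1065, 0.1842]
ee_rot: [-0.254, 1.554, 0.254]
force: [1.2, -0.7, -1.8]
width: 0.191
```

```bash
python3 - <<'E'
from st import *
s,p=st()
cmd=[.411,.1058,.182,18.5]
e=np.array([.544,.251]); yaw=40; u=np.array([np.cos(np.deg2rad(yaw)),np.sin(np.deg2rad(yaw))])
h=e-u*.185; print(h)
a=[.38,.10,.18,75.]; b=[*h,.16,130.]
rows(cmd,lin(cmd,a),0); rows(a,lin(a,b),0)
E
```

```text
12.95 [0.4098 0.1065 0.1842] 18.56 F [ 1.21 -0.74 -1.79] M [ 0.036 -0.166 -0.022] w 0.191 tilt [-1.    -0.     0.001]
[0.40228178 0.13208429]
[[[0.3, 0.5, -3.9, -7.1, 0, 0, 0], [0.5, 1.1, -7.8, -14.1, 0, 0, 0], [0.8, 1.6, -11.7, -21.2, 0, 0, 0], [1.0, 2.2, -15.6, -28.2, 0, 0, 0], [1.3, 2.7, -19.5, -35.3, 0, 0, 0], [1.5, 3.3, -23.4, -42.4, 0, 0, 0], [1.8, 3.8, -27.3, -49.4, 0, 0, 0], [2.0, 4.3, -31.2, -56.5, 0, 0, 0]]]
[[[2.5, -1.7, 4.6, -6.9, 0, 0, 0], [5.0, -3.3, 9.2, -13.8, 0, 0, 0], [7.5, -5.0, 13.8, -20.6, 0, 0, 0], [10.0, -6.6, 18.4, -27.5, 0, 0, 0], [12.5, -8.3, 23.0, -34.4, 0, 0, 0], [15.0, -9.9, 27.6, -41.2, 0, 0, 0], [17.5, -11.6, 32.2, -48.1, 0, 0, 0], [20.0, -13.2, 36.8, -55.0, 0, 0, 0]]]
```

Emit:
send_rows(rows=[[[0,0.5,-3.9,-7.1,0,0,0],[0,1.1,-7.8,-14.1,0,0,0],[0,1.6,-11.7,-21.2,0,0,0],[0,2.2,-15.6,-28.2,0,0,0],[0,2.7,-19.5,-35.3,0,0,0],[0,3.3,-23.4,-42.4,0,0,0],[1,3.8,-27.3,-49.4,0,0,0],[2,4.3,-31.2,-56.5,0,0,0]]])

```text
clock: 13.75
position: [0.3781, 0.1002, 0.1801]
ee_rot: [-1.019, 1.32, 1.019]
force: [0.6, 0.1, -1.2]
width: 0.193
```

Emit:
send_rows(rows=[[[2.5,-1.7,4.6,-6.9,0,0,0],[5,-3.3,9.2,-13.8,0,0,0],[7.5,-5,13.8,-20.6,0,0,0],[10,-6.6,18.4,-27.5,0,0,0],[12.5,-8.3,23,-34.4,0,0,0],[15,-10,27.6,-41.2,0,0,0],[17.5,-11.6,32.2,-48.1,0,0,0],[20,-13.2,36.8,-55,0,0,0]]])

```text
clock: 14.55
position: [0.4007, 0.1323, 0.1601]
ee_rot: [-1.706, 0.79, 1.706]
force: [0.6, 0.8, -0.9]
width: 0.192
```

```bash
python3 - <<'E'
from fit import *
from st import st
s,p=st()
for n in ["scene","wrist","top"]:
    st(False); s=arm.observe(); im,d=optics.get_image(n); C=cloud(n,d,campose(n,s)); P=ringpts(C,(.544,.251))
    print(n,len(P),len(P)>20 and fit_ring(P)); 
    cv2.imwrite(f"pics/{n}7.png",im[:,:,::-1])
    for t in ["bar_tip","bar_mark","eye_loop"]:
        print(t,[(x["xy"],round(x["confidence"],2)) for x in finder.place_of(n,t)[:2]])
st()
E
```

```text
14.55 [0.4007 0.1323 0.1601] 130.33 F [ 0.64  0.77 -0.95] M [ 0.119 -0.042 -0.006] w 0.192 tilt [-1.     0.001 -0.   ]
scene 96 (array([0.5437, 0.2499, 0.1528]), np.float64(59.8), np.float64(0.00085))
bar_tip [([306.4, 196.9], 0.86)]
bar_mark [([325.2, 193.2], 0.85)]
eye_loop [([282.5, 213.7], 0.62)]
wrist 0 False
bar_tip []
bar_mark [([316.7, 256.6], 0.62)]
eye_loop []
top 68 (array([0.5431, 0.2512, 0.1522]), np.float64(62.5), np.float64(0.00096))
bar_tip [([288.0, 212.6], 0.47)]
bar_mark [([295.7, 218.2], 0.65)]
eye_loop [([270.7, 194.7], 0.66)]
15.15 [0.4012 0.1322 0.16  ] 129.99 F [ 0.23 -0.29 -1.44] M [ 0.14  -0.152 -0.008] w 0.191 tilt [-1.  0. -0.]
```

View pics/wrist7.png

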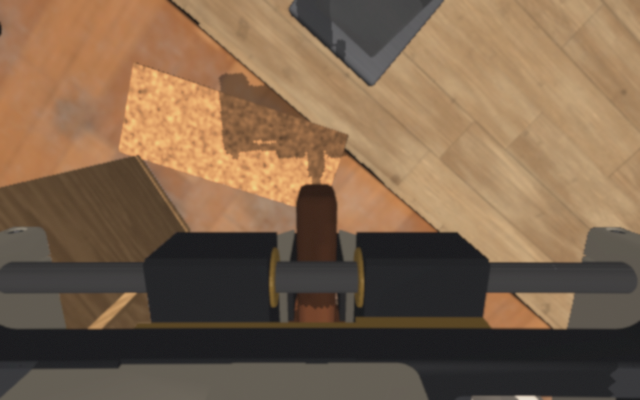

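View pics/scene7.png

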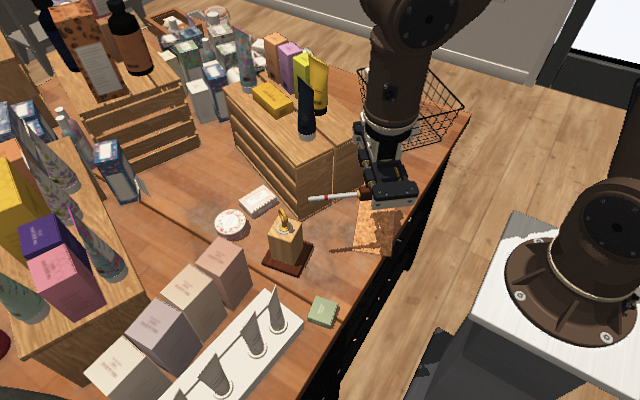

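View pics/top7.png

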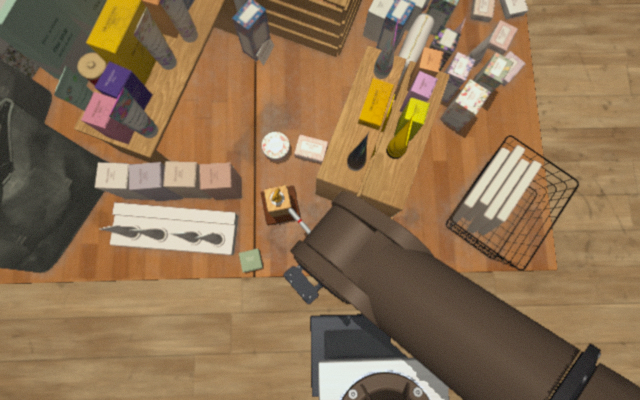

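The pictures show the bar held and pointing at the eye. In the scene picture the tip is at (306,197) and the eye at (283,214); in the top picture the tip is at (288,212) and the eye at (277,197). Next I fit the shaft as a cylinder and compare it with the ring in the same camera.

```bash
cat >> fit.py <<'E'
def fit_shaft(C,hc,yaw,s0=.05,s1=.130):
    u=np.array([np.cos(yaw),np.sin(yaw),0]); 
    q=C.reshape(-1,3)-hc; s=q@u; dperp=np.linalg.norm(q-np.outer(s,u),axis=1)
    P=C.reshape(-1,3)[(s>s0)&(s<s1)&(dperp<.014)]
    if len(P)<15: return len(P)
    def ax(p):
        d=np.array([np.cos(p[2])*np.cos(p[3]),np.sin(p[2])*np.cos(p[3]),np.sin(p[3])])
        n=np.array([-np.sin(yaw),np.cos(yaw),0]); o=hc+u*.1+n*p[0]+np.array([0,0,p[1]]); return o,d
    def res(p):
        o,d=ax(p); q=P-o; return np.linalg.norm(np.cross(q,d),axis=1)-.005
    r=least_squares(res,[0,0,yaw,0],loss="soft_l1",f_scale=.001)
    o,d=ax(r.x); s=((P-hc)@u)
    return len(P),"pt",o.round(4),"yaw",np.rad2deg(r.x[2]).round(2),"pitch",np.rad2deg(r.x[3]).round(2),"rms",np.sqrt(np.mean(r.fun**2)).round(5),"lat,up mm",(r.x[:2]*1000).round(2)
E
python3 - <<'E'
from fit import *
from st import st
s,p=st()
hc=np.array([p[0],p[1],p[2]+.037]); yaw=np.deg2rad(p[3]-90)
for n in ["scene","top"]:
    im,d=optics.get_image(n); C=cloud(n,d)
    print(n,fit_shaft(C,hc,yaw)); 
    u=np.array([np.cos(yaw),np.sin(yaw),0]); q=C.reshape(-1,3)-hc; ss=q@u; dp=np.linalg.norm(q-np.outer(ss,u),axis=1); print(" tip s",np.percentile(ss[(dp<.009)&(ss>.1)&(ss<.16)],[90,100]).round(4))
    print(fit_ring(ringpts(C,(.544,.251))))
E
```

```text
15.15 [0.4012 0.1322 0.16  ] 129.99 F [ 0.23 -0.29 -1.44] M [ 0.14  -0.152 -0.008] w 0.191 tilt [-1.  0. -0.]
scene (211, 'pt', array([0.4782, 0.1959, 0.1968]), 'yaw', np.float64(39.94), 'pitch', np.float64(-0.54), 'rms', np.float64(0.0011), 'lat,up mm', array([-0.68, -0.19]))
 tip s [0.1296 0.1332]
(array([0.5438, 0.2499, 0.1526]), np.float64(61.5), np.float64(0.00084))
top (140, 'pt', array([0.4771, 0.1973, 0.197 ]), 'yaw', np.float64(40.26), 'pitch', np.float64(0.2), 'rms', np.float64(0.00117), 'lat,up mm', array([ 1.07, -0.01]))
 tip s [0.1303 0.1342]
(array([0.543 , 0.2514, 0.1523]), np.float64(61.6), np.float64(0.00092))
```

Emit:
send_rows(rows=[[[8,0,0,0,0,0,0],[16,0,-0.3,0,0,0,0],[24,0,-0.6,0,0,0,0],[32,0,-0.9,0,0,0,0],[40,-5,-0.9,0,0,0,0],[44.5,-10,-0.9,0,0,0,0],[44.5,-20,-0.9,0,0,0,0],[44.5,-30,-0.9,0,0,0,0]]])

```text
clock: 16.05
position: [0.4256, 0.1518, 0.1155]
ee_rot: [-1.702, 0.793, 1.702]
force: [1.3, 1.2, -0.9]
width: 0.188
```

```bash
python3 - <<'E'
from fit import *
from st import st
s,p=st()
hc=np.array([p[0],p[1],p[2]+.037]); yaw=np.deg2rad(p[3]-90)
for n in ["scene","top"]:
    im,d=optics.get_image(n); C=cloud(n,d)
    print(n,fit_shaft(C,hc,yaw)); print(fit_ring(ringpts(C,(.544,.251))))
    u0,v0=(255,180) if n=="scene" else (250,170)
    cv2.imwrite(f"pics/{n}8.png",cv2.resize(im[v0:v0+60,u0:u0+90,::-1],None,fx=8,fy=8,interpolation=cv2.INTER_CUBIC))
st()
E
cd pics; python3 -c "
import cv2,numpy as np
a=cv2.imread('scene8.png');b=cv2.imread('top8.png');cv2.imwrite('c8.png',cv2.resize(np.vstack([a,b]),None,fx=.62,fy=.62))"
```

```text
16.05 [0.4256 0.1518 0.1155] 130.03 F [ 1.29  1.15 -0.88] M [ 0.145 -0.145  0.008] w 0.188 tilt [-1. -0.  0.]
scene (195, 'pt', array([0.5025, 0.2157, 0.1526]), 'yaw', np.float64(40.12), 'pitch', np.float64(-0.35), 'rms', np.float64(0.00111), 'lat,up mm', array([-0.51,  0.11]))
(array([0.5423, 0.249 , 0.1532]), np.float64(72.8), np.float64(0.00643))
top (85, 'pt', array([0.5014, 0.217 , 0.1531]), 'yaw', np.float64(39.7), 'pitch', np.float64(1.0), 'rms', np.float64(0.00123), 'lat,up mm', array([1.18, 0.55]))
(array([0.538 , 0.2472, 0.1546]), np.float64(109.5), np.float64(0.00478))
16.15 [0.4263 0.1527 0.1159] 130.05 F [ 0.39  0.2  -1.31] M [ 0.112 -0.116  0.027] w 0.19 tilt [-1.    -0.002  0.001]
```

View pics/c8.png

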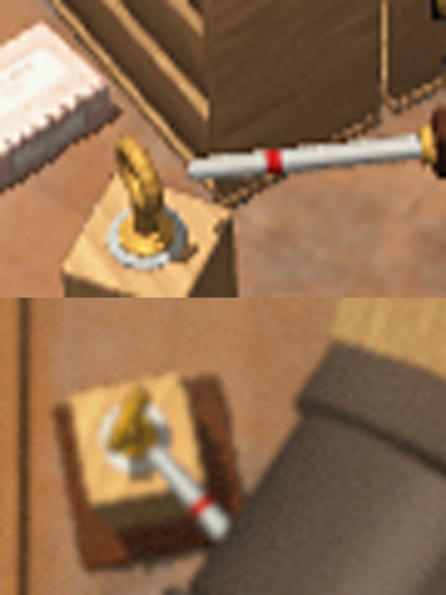

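The pictures show the tip about 20 mm short of the loop, aligned within half a millimetre. The first step is 30 mm.

Emit:
send_rows(rows=[[[0,-4,-0.4,0,0,0,0],[0,-8,-0.4,0,0,0,0],[0,-12,-0.4,0,0,0,0],[0,-16,-0.4,0,0,0,0],[0,-20,-0.4,0,0,0,0],[0,-24,-0.4,0,0,0,0],[0,-28,-0.4,0,0,0,0],[0,-30,-0.4,0,0,0,0]]])

```text
clock: 16.95
position: [0.4483, 0.1702, 0.1154]
ee_rot: [-1.702, 0.793, 1.702]
force: [0.1, 0.6, -1.7]
width: 0.191
```

```bash
python3 - <<'E'
from fit import *
from st import st
s,p=st()
for n in ["scene","top"]:
    im,d=optics.get_image(n); C=cloud(n,d)
    u0,v0=(255,180) if n=="scene" else (250,170)
    cv2.imwrite(f"pics/{n}9.png",cv2.resize(im[v0:v0+60,u0:u0+90,::-1],None,fx=8,fy=8,interpolation=cv2.INTER_CUBIC))
st()
E
cd pics; python3 -c "
import cv2,numpy as np
a=cv2.imread('scene9.png');b=cv2.imread('top9.png');cv2.imwrite('c9.png',cv2.resize(np.vstack([a,b]),None,fx=.62,fy=.62))"
```

```text
16.95 [0.4483 0.1702 0.1154] 130.02 F [ 0.09  0.61 -1.74] M [ 0.135 -0.098 -0.06 ] w 0.191 tilt [-1. -0.  0.]
17.05 [0.4481 0.1702 0.1154] 130.03 F [ 0.23 -0.02 -1.55] M [ 0.125 -0.068 -0.006] w 0.189 tilt [-1. -0.  0.]
```

View pics/c9.png

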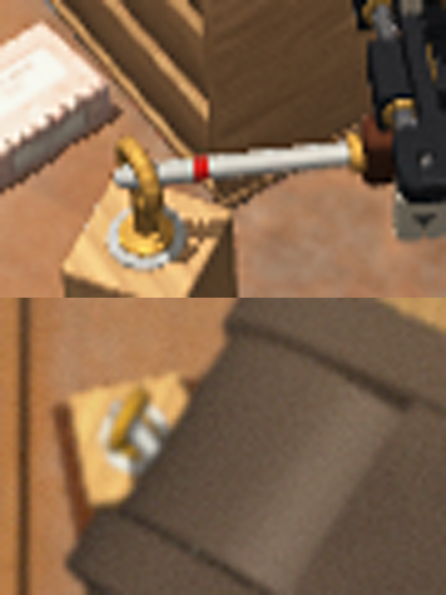

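The tip is through the loop, at (120,175) in the crop, with no contact force. Now the rest, up to the mark.

Emit:
send_rows(rows=[[[0,-4,0,0,0,0,0],[0,-8,0,0,0,0,0],[0,-12,0,0,0,0,0],[0,-16,0,0,0,0,0],[0,-20,0,0,0,0,0],[0,-24.5,0,0,0,0,0],[0,-24.5,0,0,0,0,0],[0,-24.5,0,0,0,0,0]]])

```text
clock: 17.85
position: [0.4667, 0.1857, 0.1153]
ee_rot: [-1.702, 0.793, 1.703]
force: [0.4, -0.2, -1.5]
width: 0.194
```

```bash
python3 - <<'E'
from fit import *
from st import st
s,p=st()
n="scene"; im,d=optics.get_image(n); C=cloud(n,d); u0,v0=(255,180)
cv2.imwrite(f"pics/{n}10.png",cv2.resize(im[v0:v0+60,u0:u0+90,::-1],None,fx=7,fy=7,interpolation=cv2.INTER_CUBIC))
for i in range(3): 
    st(); optics.get_image("scene")
# arc: eye E, radius .1, from zyaw 130 down
E=np.array([.5435,.2508])
def pose(zy,r=.1): 
    a=np.deg2rad(zy-90); return [E[0]-r*np.cos(a),E[1]-r*np.sin(a),.1155,zy]
cmd=pose(130); print(cmd)
rows(cmd,[pose(130-3*(i+1)) for i in range(8)],0) if 0 else None
import plan; plan.rows(cmd,[pose(130-3*(i+1)) for i in range(8)],0)
E
```

```text
17.85 [0.4667 0.1857 0.1153] 130.03 F [ 0.44 -0.24 -1.52] M [ 0.173 -0.078  0.016] w 0.194 tilt [-1.  0.  0.]
17.9 [0.4666 0.1856 0.1153] 130.03 F [ 0.26  0.21 -0.17] M [ 0.139 -0.096 -0.014] w 0.192 tilt [-1.  0.  0.]
17.95 [0.4666 0.1855 0.1154] 130.03 F [ 0.07  0.45 -0.72] M [ 0.087 -0.093 -0.043] w 0.191 tilt [-1.  0. -0.]
18.0 [0.4666 0.1855 0.1154] 130.02 F [ 0.36 -0.02 -1.13] M [ 0.148 -0.084 -0.029] w 0.196 tilt [-1.  0. -0.]
[np.float64(0.46689555568810215), np.float64(0.1865212390313461), 0.1155, 130]
[[[0.0, -0.1, 5.2, 3.0, 0, 0, 0], [0.0, -0.5, 10.5, 6.0, 0, 0, 0], [0.0, -1.2, 15.6, 9.0, 0, 0, 0], [0.0, -2.2, 20.8, 12.0, 0, 0, 0], [0.0, -3.4, 25.9, 15.0, 0, 0, 0], [0.0, -4.9, 30.9, 18.0, 0, 0, 0], [0.0, -6.6, 35.8, 21.0, 0, 0, 0], [0.0, -8.6, 40.7, 24.0, 0, 0, 0]]]
```

View pics/scene10.png

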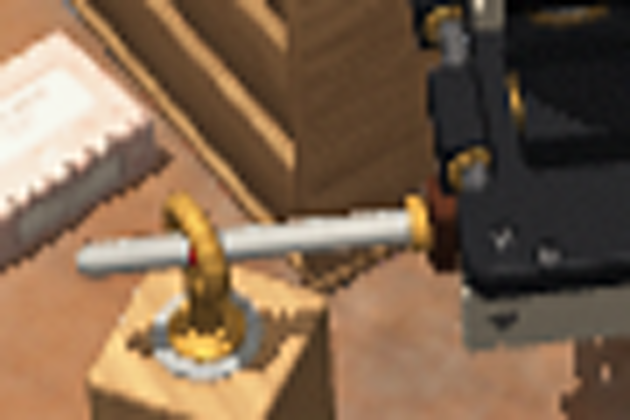

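The mark is at the loop, near (193,255) in the crop. Now swing clockwise on a 100 mm arc about the eye's axis; the first 24° are about all free play.

Emit:
send_rows(rows=[[[0,-0.1,5.2,3,0,0,0],[0,-0.5,10.5,6,0,0,0],[0,-1.2,15.6,9,0,0,0],[0,-2.2,20.8,12,0,0,0],[0,-3.4,25.9,15,0,0,0],[0,-4.9,30.9,18,0,0,0],[0,-6.6,35.8,21,0,0,0],[0,-8.6,40.7,24,0,0,0]]])

```text
clock: 18.85
position: [0.4471, 0.2228, 0.1156]
ee_rot: [-1.411, 1.064, 1.411]
force: [-0.0, 1.9, -2.4]
width: 0.189
```

```bash
cat > tq.py <<'E'
from st import *
from cell import optics
E=np.array([.5435,.2508])
def pose(zy,r=.1): 
    a=np.deg2rad(zy-90); return [E[0]-r*np.cos(a),E[1]-r*np.sin(a),.1155,zy]
def tq(k=4):
    L=[]
    for i in range(k):
        s,p=st(False); r=np.array(p[:2])-E; F=s["force"]; L.append([r[0]*F[1]-r[1]*F[0], s["ft_torque"][2]])
        if i<k-1: optics.get_image("scene")
    L=np.array(L); st(); print("r x F, Mz, sum:",L.mean(0).round(3),L.sum(1).mean().round(3),"each",L.sum(1).round(2), "radius",np.linalg.norm(r).round(4))
E
python3 - <<'E'
from tq import *
tq()
for z in (106,): rows(pose(z),[pose(z-1.5*(i+1)) for i in range(8)],0)
E
```

```text
19.0 [0.447  0.2225 0.1155] 106.13 F [ 0.99  1.25 -1.2 ] M [0.294 0.01  0.089] w 0.193 tilt [-1. -0. -0.]
r x F, Mz, sum: [-0.119  0.061] -0.058 each [-0.02 -0.17 -0.04 -0.  ] radius 0.1006
[[[0.0, 0.0, 2.6, 1.5, 0, 0, 0], [0.0, -0.1, 5.2, 3.0, 0, 0, 0], [0.0, -0.3, 7.8, 4.5, 0, 0, 0], [0.0, -0.5, 10.5, 6.0, 0, 0, 0], [0.0, -0.9, 13.1, 7.5, 0, 0, 0], [0.0, -1.2, 15.6, 9.0, 0, 0, 0], [0.0, -1.7, 18.2, 10.5, 0, 0, 0], [0.0, -2.2, 20.8, 12.0, 0, 0, 0]]]
```

Emit:
send_rows(rows=[[[0,0,2.6,1.5,0,0,0],[0,-0.1,5.2,3,0,0,0],[0,-0.3,7.8,4.5,0,0,0],[0,-0.5,10.5,6,0,0,0],[0,-0.9,13.1,7.5,0,0,0],[0,-1.2,15.6,9,0,0,0],[0,-1.7,18.2,10.5,0,0,0],[0,-2.2,20.8,12,0,0,0]]])

```text
clock: 19.8
position: [0.4434, 0.2433, 0.1154]
ee_rot: [-1.259, 1.176, 1.259]
force: [-1.5, 2.2, -1.8]
width: 0.192
```

```bash
python3 - <<'E'
from tq import *
tq(5)
from fit import *
im,d=optics.get_image("scene"); C=cloud("scene",d); print(fit_ring(ringpts(C,(.5435,.2508))))
u0,v0=(255,180)
cv2.imwrite(f"pics/scene11.png",cv2.resize(im[v0:v0+60,u0:u0+90,::-1],None,fx=7,fy=7,interpolation=cv2.INTER_CUBIC))
E
```

```text
20.0 [0.4434 0.2431 0.1154] 94.05 F [-0.99  3.2  -0.58] M [0.843 0.183 0.427] w 0.194 tilt [-1.  0.  0.]
r x F, Mz, sum: [-0.264  0.418] 0.154 each [0.22 0.1  0.2  0.15 0.1 ] radius 0.1004
(array([0.543 , 0.2527, 0.1536]), np.float64(87.8), np.float64(0.00512))
```

View pics/scene11.png

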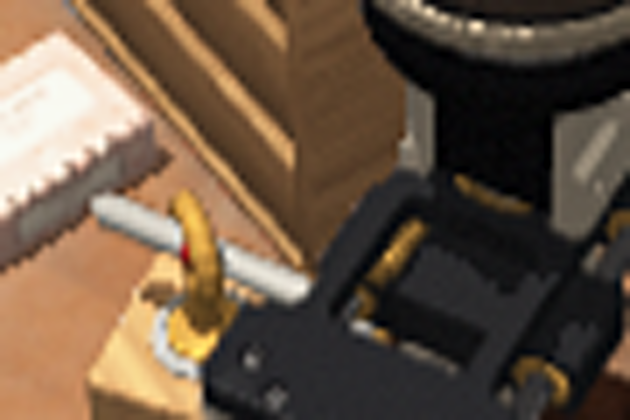

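The summed moment about the axis is 0.15 to 0.2 N·m, which matches the thread friction. Most of it is carried as wrist yaw, so I let the position lead a little and raise the grip.

```bash
python3 - <<'E'
from tq import *
def pl(zy,lead):
    q=pose(zy-lead); q[3]=zy; return q
rows(pose(94),[pl(94-.8*(i+1),1.8*min(1,(i+1)/6)) for i in range(8)],0)
E
```

```text
[[[0.0, 0.0, 1.9, 0.8, 0, 0, 0], [0.0, -0.1, 3.8, 1.6, 0, 0, 0], [0.0, -0.2, 5.8, 2.4, 0, 0, 0], [0.0, -0.3, 7.7, 3.2, 0, 0, 0], [0.0, -0.5, 9.6, 4.0, 0, 0, 0], [0.0, -0.7, 11.5, 4.8, 0, 0, 0], [0.0, -0.8, 12.9, 5.6, 0, 0, 0], [0.0, -1.0, 14.3, 6.4, 0, 0, 0]]]
```

Emit:
send_rows(rows=[[[0,0,1.9,0.8,0,0,0],[0,-0.1,3.8,1.6,0,0,0],[0,-0.2,5.8,2.4,0,0,0],[0,-0.3,7.7,3.2,0,0,0],[0,-0.5,9.6,4,0,0,0],[0,-0.7,11.5,4.8,0,0,0],[0,-0.8,12.9,5.6,0,0,0],[0,-1,14.3,6.4,0,0,0]]], grip_force=60)

```text
clock: 20.85
position: [0.4433, 0.2564, 0.1151]
ee_rot: [-1.178, 1.231, 1.177]
force: [-4.6, -3.1, 1.9]
width: 0.195
```

```bash
python3 - <<'E'
from tq import *
tq(5)
def pl(zy,lead):
    q=pose(zy-lead); q[3]=zy; return q
L=1.8
rows(pl(87.6,L),[pl(87.6-.6*(i+1),L) for i in range(8)],0)
E
```

```text
21.05 [0.4433 0.2564 0.1151] 87.55 F [-3.65 -3.44  1.43] M [-0.698  0.476 -0.269] w 0.193 tilt [-1.     0.001 -0.002]
r x F, Mz, sum: [ 0.397 -0.294] 0.103 each [0.09 0.13 0.14 0.06 0.1 ] radius 0.1004
[[[0.0, 0.0, 1.0, 0.6, 0, 0, 0], [0.0, -0.1, 2.1, 1.2, 0, 0, 0], [0.0, -0.1, 3.1, 1.8, 0, 0, 0], [0.0, -0.2, 4.2, 2.4, 0, 0, 0], [0.0, -0.3, 5.2, 3.0, 0, 0, 0], [0.0, -0.4, 6.3, 3.6, 0, 0, 0], [0.0, -0.5, 7.3, 4.2, 0, 0, 0], [0.0, -0.6, 8.4, 4.8, 0, 0, 0]]]
```

```bash
python3 - <<'E'
from tq import *
def pl(zy,lead):
    q=pose(zy-lead); q[3]=zy; return q
rows(pl(87.6,1.8),[pl(87.6-.7*(i+1),1.8-.7*min(1,(i+1)/7)) for i in range(8)],0)
E
```

```text
[[[0.0, 0.0, 1.0, 0.7, 0, 0, 0], [0.0, -0.1, 2.1, 1.4, 0, 0, 0], [0.0, -0.1, 3.1, 2.1, 0, 0, 0], [0.0, -0.2, 4.2, 2.8, 0, 0, 0], [0.0, -0.3, 5.2, 3.5, 0, 0, 0], [0.0, -0.4, 6.3, 4.2, 0, 0, 0], [0.0, -0.5, 7.3, 4.9, 0, 0, 0], [0.0, -0.6, 8.5, 5.6, 0, 0, 0]]]
```

Emit:
send_rows(rows=[[[0,0,1,0.7,0,0,0],[0,-0.1,2.1,1.4,0,0,0],[0,-0.1,3.1,2.1,0,0,0],[0,-0.2,4.2,2.8,0,0,0],[0,-0.3,5.2,3.5,0,0,0],[0,-0.4,6.3,4.2,0,0,0],[0,-0.5,7.3,4.9,0,0,0],[0,-0.6,8.5,5.6,0,0,0]]])

```text
clock: 21.85
position: [0.4443, 0.2659, 0.1153]
ee_rot: [-1.105, 1.272, 1.106]
force: [-5.0, -1.4, -0.4]
width: 0.192
```

```bash
python3 - <<'E'
from tq import *
tq(4)
def pl(zy,lead):
    q=pose(zy-lead); q[3]=zy; return q
rows(pl(82,1.1),[pl(82-.6*(i+1),1.1) for i in range(8)],0)
E
```

```text
22.0 [0.4443 0.2659 0.1153] 82.03 F [-4.88 -2.25  0.15] M [-0.362  0.777 -0.145] w 0.191 tilt [-1.  0. -0.]
r x F, Mz, sum: [ 0.265 -0.136] 0.128 each [0.11 0.17 0.08 0.15] radius 0.1004
[[[0.0, 0.0, 1.0, 0.6, 0, 0, 0], [0.0, -0.1, 2.1, 1.2, 0, 0, 0], [0.0, -0.1, 3.1, 1.8, 0, 0, 0], [0.0, -0.2, 4.2, 2.4, 0, 0, 0], [0.0, -0.2, 5.2, 3.0, 0, 0, 0], [0.0, -0.3, 6.3, 3.6, 0, 0, 0], [0.0, -0.4, 7.3, 4.2, 0, 0, 0], [0.0, -0.5, 8.4, 4.8, 0, 0, 0]]]
```

Emit:
send_rows(rows=[[[0,0.1,1,0.6,0,0,0],[0,0.1,2.1,1.2,0,0,0],[0,0.2,3.1,1.8,0,0,0],[0,0.2,4.2,2.4,0,0,0],[0,0.3,5.2,3,0,0,0],[0,0.3,6.3,3.6,0,0,0],[0,0.3,7.3,4.2,0,0,0],[0,0.3,8.4,4.8,0,0,0]]])

```text
clock: 22.8
position: [0.4458, 0.2742, 0.1155]
ee_rot: [-1.043, 1.306, 1.042]
force: [-0.7, -1.9, -1.5]
width: 0.193
```

```bash
python3 - <<'E'
from tq import *
tq(4)
def pl(zy,lead):
    q=pose(zy-lead); q[3]=zy; return q
rows(pl(77.2,1.1),[pl(77.2-.6*(i+1),1.1) for i in range(8)],0)
E
```

```text
22.95 [0.4457 0.2741 0.1155] 77.21 F [-0.62 -1.96 -1.7 ] M [-0.33  -0.011 -0.105] w 0.191 tilt [-1. -0.  0.]
r x F, Mz, sum: [ 0.202 -0.095] 0.106 each [0.15 0.04 0.13 0.1 ] radius 0.1005
[[[0.0, 0.0, 1.0, 0.6, 0, 0, 0], [0.0, -0.1, 2.1, 1.2, 0, 0, 0], [0.0, -0.1, 3.1, 1.8, 0, 0, 0], [0.0, -0.2, 4.2, 2.4, 0, 0, 0], [0.0, -0.2, 5.2, 3.0, 0, 0, 0], [0.0, -0.3, 6.3, 3.6, 0, 0, 0], [0.0, -0.4, 7.3, 4.2, 0, 0, 0], [0.0, -0.5, 8.4, 4.8, 0, 0, 0]]]
```

Emit:
send_rows(rows=[[[0,0,1,0.6,0,0,0],[0,-0.1,2.1,1.2,0,0,0],[0,-0.1,3.1,1.8,0,0,0],[0,-0.2,4.2,2.4,0,0,0],[0,-0.2,5.2,3,0,0,0],[0,-0.3,6.3,3.6,0,0,0],[0,-0.4,7.3,4.2,0,0,0],[0,-0.5,8.4,4.8,0,0,0]]])

```text
clock: 23.75
position: [0.4479, 0.2823, 0.1155]
ee_rot: [-0.98, 1.339, 0.979]
force: [1.4, -2.1, -1.3]
width: 0.19
```

```bash
python3 - <<'E'
from tq import *
tq(4)
im,d=optics.get_image("scene"); import cv2
cv2.imwrite(f"pics/scene12.png",cv2.resize(im[165:240,240:350,::-1],None,fx=6,fy=6,interpolation=cv2.INTER_CUBIC))
E
```

```text
23.9 [0.4478 0.2822 0.1154] 72.41 F [ 1.16 -1.21 -0.96] M [-0.421 -0.406 -0.062] w 0.194 tilt [-1. -0.  0.]
r x F, Mz, sum: [ 0.137 -0.06 ] 0.077 each [0.12 0.09 0.08 0.02] radius 0.1007
```

View pics/scene12.png

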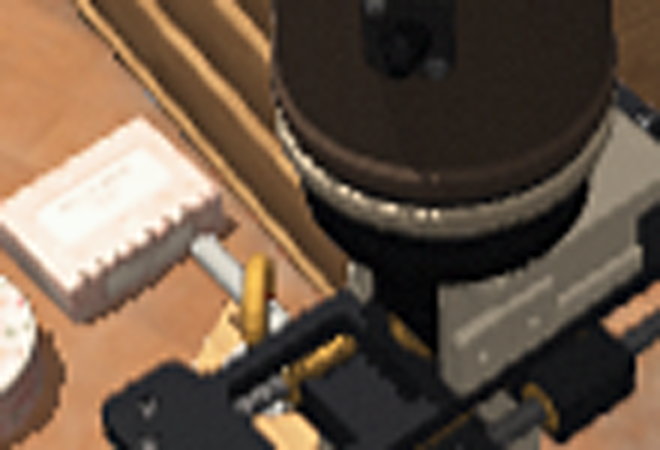

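Emit:
send_rows(rows=[[[0,0,1,0.6,0,0,0],[0,-0.1,2.1,1.2,0,0,0],[0,-0.1,3.1,1.8,0,0,0],[0,-0.2,4.2,2.4,0,0,0],[0,-0.2,5.2,3,0,0,0],[0,-0.3,6.3,3.6,0,0,0],[0,-0.4,7.3,4.2,0,0,0],[0,-0.5,8.4,4.8,0,0,0]]])

```text
clock: 24.75
position: [0.4507, 0.2902, 0.1154]
ee_rot: [-0.916, 1.369, 0.916]
force: [2.4, -2.7, -1.4]
width: 0.192
```

```bash
python3 - <<'E'
from tq import *
tq(4)
E
```

```text
24.9 [0.4507 0.2901 0.1154] 67.62 F [ 1.3  -1.89 -1.72] M [-0.337 -0.461  0.015] w 0.189 tilt [-1. -0. -0.]
r x F, Mz, sum: [0.122 0.002] 0.124 each [0.16 0.14 0.06 0.14] radius 0.1008
```

Emit:
send_rows(rows=[[[0,0,1,0.6,0,0,0],[0,-0.1,2.1,1.2,0,0,0],[0,-0.1,3.1,1.8,0,0,0],[0,-0.2,4.2,2.4,0,0,0],[0,-0.2,5.2,3,0,0,0],[0,-0.3,6.3,3.6,0,0,0],[0,-0.4,7.3,4.2,0,0,0],[0,-0.5,8.4,4.8,0,0,0]]])

```text
clock: 25.7
position: [0.4543, 0.2978, 0.1154]
ee_rot: [-0.852, 1.397, 0.853]
force: [0.9, -2.2, -2.1]
width: 0.191
```

```bash
python3 - <<'E'
from tq import *
tq(4)
E
```

```text
25.85 [0.4543 0.2977 0.1154] 62.83 F [ 0.6  -1.59 -2.3 ] M [-0.171 -0.343  0.024] w 0.192 tilt [-1.  0. -0.]
r x F, Mz, sum: [0.119 0.017] 0.136 each [0.23 0.15 0.03 0.14] radius 0.1008
```

Emit:
send_rows(rows=[[[0,0,1,0.6,0,0,0],[0,-0.1,2.1,1.2,0,0,0],[0,-0.1,3.1,1.8,0,0,0],[0,-0.2,4.2,2.4,0,0,0],[0,-0.2,5.2,3,0,0,0],[0,-0.3,6.3,3.6,0,0,0],[0,-0.4,7.3,4.2,0,0,0],[0,-0.5,8.4,4.8,0,0,0]]])

```text
clock: 26.65
position: [0.4585, 0.3051, 0.1154]
ee_rot: [-0.788, 1.423, 0.789]
force: [-0.8, -0.4, -1.7]
width: 0.195
```

```bash
python3 - <<'E'
from tq import *
tq(4)
E
```

```text
26.8 [0.4585 0.3051 0.1154] 58.03 F [-0.47 -0.   -1.81] M [0.082 0.081 0.095] w 0.194 tilt [-1.  0. -0.]
r x F, Mz, sum: [0.064 0.079] 0.142 each [0.17 0.14 0.14 0.12] radius 0.1008
```

Emit:
send_rows(rows=[[[0,0,1.1,0.6,0,0,0],[0,-0.1,2.2,1.2,0,0,0],[0,-0.1,3.3,1.8,0,0,0],[0,-0.2,4.4,2.4,0,0,0],[0,-0.2,5.5,3,0,0,0],[0,-0.3,6.6,3.6,0,0,0],[0,-0.4,7.7,4.2,0,0,0],[0,-0.5,8.8,4.8,0,0,0]]])

```text
clock: 27.6
position: [0.4635, 0.3122, 0.1153]
ee_rot: [-0.724, 1.447, 0.724]
force: [-2.0, 0.2, -2.2]
width: 0.191
```

```bash
python3 - <<'E'
from tq import *
tq(4)
import cv2
for n in ("scene","top"):
    im,d=optics.get_image(n); cv2.imwrite(f"pics/{n}13.png",cv2.resize(im[150:260,220:360,::-1],None,fx=4,fy=4,interpolation=cv2.INTER_CUBIC))
E
```

```text
27.75 [0.4635 0.3122 0.1154] 53.23 F [-3.23  0.25 -0.67] M [ 0.208  0.61  -0.064] w 0.187 tilt [-1.  0. -0.]
r x F, Mz, sum: [ 0.156 -0.021] 0.134 each [0.13 0.18 0.11 0.11] radius 0.1008
```

View pics/scene13.png

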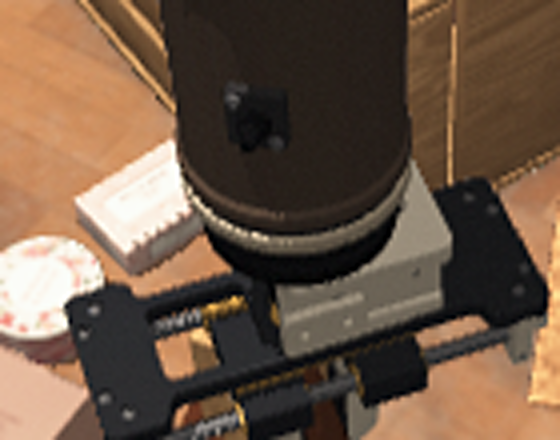

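View pics/top13.png

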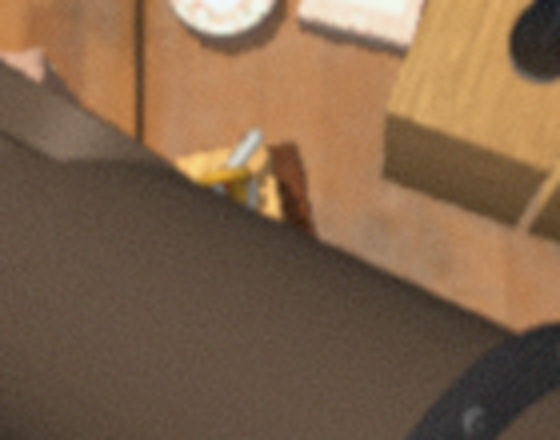

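Emit:
send_rows(rows=[[[0,0,0.9,0.5,0,0,0],[0,0,1.8,1,0,0,0],[0,-0.1,2.6,1.5,0,0,0],[0,-0.1,3.5,2,0,0,0],[0,-0.2,4.4,2.5,0,0,0],[0,-0.2,5.3,3,0,0,0],[0,-0.2,5.3,3,0,0,0],[0,-0.2,5.3,3,0,0,0]]])

```text
clock: 28.65
position: [0.4667, 0.3162, 0.1153]
ee_rot: [-0.685, 1.461, 0.684]
force: [-5.9, 1.0, -1.6]
width: 0.192
```

```bash
python3 - <<'E'
from tq import *
tq(4)
E
```

```text
28.8 [0.4667 0.3163 0.1153] 50.22 F [-5.54  0.93 -1.71] M [0.226 1.037 0.07 ] w 0.19 tilt [-1.  0. -0.]
r x F, Mz, sum: [0.297 0.062] 0.359 each [0.34 0.44 0.29 0.36] radius 0.1009
```

The torque is now climbing (0.13 to 0.36), so the flange is about to bear. Small steps from here.

Emit:
send_rows(rows=[[[0,0,0.9,0.5,0,0,0],[0,0,1.8,1,0,0,0],[0,-0.1,2.6,1.5,0,0,0],[0,-0.1,3.5,2,0,0,0],[0,-0.2,4.4,2.5,0,0,0],[0,-0.2,5.3,3,0,0,0],[0,-0.2,5.3,3,0,0,0],[0,-0.2,5.3,3,0,0,0]]])

```text
clock: 29.6
position: [0.4702, 0.3202, 0.1153]
ee_rot: [-0.644, 1.474, 0.644]
force: [-5.0, 0.5, -0.8]
width: 0.191
```

```bash
python3 - <<'E'
from tq import *
tq(4)
E
```

```text
29.75 [0.4701 0.3201 0.1153] 47.23 F [-5.46  1.35 -1.41] M [0.142 1.061 0.115] w 0.189 tilt [-1.     0.    -0.001]
r x F, Mz, sum: [0.335 0.106] 0.441 each [0.42 0.47 0.48 0.39] radius 0.1009
```

Emit:
send_rows(rows=[[[0,0,0.9,0.5,0,0,0],[0,0,1.8,1,0,0,0],[0,-0.1,2.7,1.5,0,0,0],[0,-0.1,3.6,2,0,0,0],[0,-0.2,4.5,2.5,0,0,0],[0,-0.2,5.4,3,0,0,0],[0,-0.3,6.3,3.5,0,0,0],[0,-0.3,6.3,3.5,0,0,0]]])

```text
clock: 30.55
position: [0.4745, 0.3245, 0.1152]
ee_rot: [-0.597, 1.488, 0.597]
force: [-6.1, 0.8, -2.6]
width: 0.19
```

```bash
python3 - <<'E'
from tq import *
tq(4)
E
```

```text
30.7 [0.4744 0.3246 0.1152] 43.74 F [-6.    0.92 -1.33] M [0.153 1.233 0.147] w 0.189 tilt [-1.     0.    -0.001]
r x F, Mz, sum: [0.396 0.128] 0.523 each [0.52 0.51 0.54 0.53] radius 0.1011
```

Emit:
send_rows(rows=[[[0,0,0.9,0.5,0,0,0],[0,0,1.8,1,0,0,0],[0,-0.1,2.7,1.5,0,0,0],[0,-0.1,3.6,2,0,0,0],[0,-0.2,4.5,2.5,0,0,0],[0,-0.2,5.4,3,0,0,0],[0,-0.3,6.3,3.5,0,0,0],[0,-0.3,6.3,3.5,0,0,0]]])

```text
clock: 31.5
position: [0.479, 0.3286, 0.1152]
ee_rot: [-0.55, 1.502, 0.549]
force: [-7.1, -0.2, -0.8]
width: 0.191
```

```bash
python3 - <<'E'
from tq import *
tq(6)
E
```

```text
31.75 [0.4789 0.3286 0.1152] 40.25 F [-6.87  0.88 -1.09] M [0.083 1.328 0.141] w 0.195 tilt [-1.     0.    -0.002]
r x F, Mz, sum: [0.491 0.159] 0.65 each [0.72 0.59 0.68 0.66 0.64 0.62] radius 0.1011
```

Emit:
send_rows(rows=[[[0,0,0.9,0.5,0,0,0],[0,0,1.8,1,0,0,0],[0,0,1.8,1,0,0,0],[0,0,1.8,1,0,0,0],[0,0,1.8,1,0,0,0],[0,0,1.8,1,0,0,0],[0,0,1.8,1,0,0,0],[0,0,1.8,1,0,0,0]]])

```text
clock: 32.55
position: [0.4803, 0.3298, 0.1152]
ee_rot: [-0.536, 1.505, 0.536]
force: [-5.5, 0.8, -1.6]
width: 0.189
```

```bash
python3 - <<'E'
from tq import *
tq(5)
s,p=st(False)
# back swing: from zyaw ~39.2 to 39.2+45 about E, r=.101
rows(pose(39.2,.101),[pose(39.2+45/8*(i+1),.101) for i in range(8)],0)
E
```

```text
32.75 [0.4803 0.3297 0.1152] 39.25 F [-7.02 -0.06 -1.77] M [0.064 1.34  0.212] w 0.192 tilt [-1.     0.    -0.002]
r x F, Mz, sum: [0.477 0.181] 0.658 each [0.54 0.61 0.68 0.69 0.77] radius 0.1011
[[[0.0, -0.5, -9.9, -5.6, 0, 0, 0], [0.0, -1.9, -19.7, -11.2, 0, 0, 0], [0.0, -4.3, -29.3, -16.9, 0, 0, 0], [0.0, -7.7, -38.7, -22.5, 0, 0, 0], [0.0, -11.9, -47.6, -28.1, 0, 0, 0], [0.0, -17.0, -56.1, -33.8, 0, 0, 0], [0.0, -22.9, -64.1, -39.4, 0, 0, 0], [0.0, -29.6, -71.4, -45.0, 0, 0, 0]]]
```

The eye is at about 0.68 N·m over 0.8 s. Now I swing back through the free play and centre the bar.

Emit:
send_rows(rows=[[[0,-0.5,-10,-5.6,0,0,0],[0,-2,-20,-11.2,0,0,0],[0,-4.6,-29.7,-16.9,0,0,0],[0,-8.2,-39.2,-22.5,0,0,0],[0,-12.5,-48.2,-28.1,0,0,0],[0,-17.7,-56.8,-33.8,0,0,0],[0,-23.8,-65,-39.4,0,0,0],[0,-30.7,-72.5,-45,0,0,0]]])

```text
clock: 33.55
position: [0.4459, 0.2596, 0.1158]
ee_rot: [-1.138, 1.252, 1.135]
force: [0.4, -0.6, -1.2]
width: 0.193
```

```bash
python3 - <<'E'
from tq import *
tq(4)
import cv2
for n in ("scene","top"):
    im,d=optics.get_image(n); cv2.imwrite(f"pics/{n}14.png",cv2.resize(im[150:260,220:360,::-1],None,fx=4,fy=4,interpolation=cv2.INTER_CUBIC))
s,p=st(); a=np.deg2rad(p[3]); z=np.array([np.cos(a),np.sin(a)]); print("eye lateral mm",((E-p[:2])@z)*1000)
E
```

```text
33.7 [0.4458 0.2595 0.1156] 83.97 F [ 0.5  -0.02 -1.27] M [ 0.102 -0.103  0.025] w 0.192 tilt [-1.    -0.001  0.   ]
r x F, Mz, sum: [0.052 0.024] 0.077 each [ 0.11  0.29 -0.12  0.02] radius 0.0981
33.8 [0.4453 0.2607 0.1157] 84.02 F [-0.28  0.65 -1.15] M [ 0.098 -0.136  0.048] w 0.193 tilt [-1.    -0.001  0.001]
eye lateral mm 0.41252047282634413
```

View pics/scene14.png

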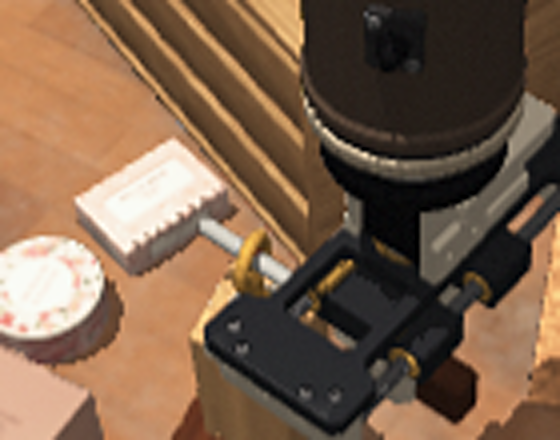

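View pics/top14.png

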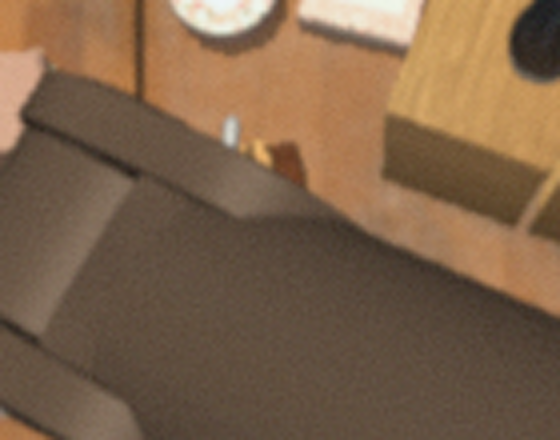

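The bar is free in the loop, with forces near zero and the axis 0.4 mm off centre. I draw it straight out.

Emit:
send_rows(rows=[[[0,6,0.2,0,0,0,0],[0,14,0.4,0,0,0,0],[0,22,0.4,0,0,0,0],[0,31,0.4,0,0,0,0],[0,40,0.4,0,0,0,0],[0,50,0.4,0,0,0,0],[0,60,0.4,0,0,0,0],[0,70,0.4,0,0,0,0]]])

```text
clock: 34.6
position: [0.374, 0.2677, 0.1154]
ee_rot: [-1.135, 1.255, 1.135]
force: [-0.9, 0.7, -1.1]
width: 0.19
```

```bash
python3 - <<'E'
from tq import *
from fit import *
s,p=st()
im,d=optics.get_image("scene"); cv2.imwrite(f"pics/scene15.png",cv2.resize(im[150:260,220:400,::-1],None,fx=4,fy=4,interpolation=cv2.INTER_CUBIC))
print(fit_ring(ringpts(cloud("scene",d),(.5435,.2508)),yaw0=0.1))
# route: lift to z .20, rotate back zyaw 84 -> 18.5, to (.4105,.1058)
c=[*p[:3],84.]
a=[.385,.22,.20,60.]; b=[.400,.15,.20,18.5]; 
print(c); rows(c,lin(c,a),0,0); rows(a,lin(a,b),0,0)
E
```

```text
34.6 [0.374  0.2677 0.1154] 84.22 F [-0.92  0.69 -1.08] M [ 0.116 -0.142 -0.071] w 0.19 tilt [-1. -0. -0.]
(array([0.5439, 0.2498, 0.1521]), np.float64(10.6), np.float64(0.00082))
[np.float64(0.3739532581325037), np.float64(0.2677316518403622), np.float64(0.11543461265453503), 84.0]
[[[-11.0, -2.0, -6.0, 3.0, 0, 0, 0], [-21.0, -4.0, -12.0, 6.0, 0, 0, 0], [-32.0, -6.0, -17.0, 9.0, 0, 0, 0], [-42.0, -8.0, -23.0, 12.0, 0, 0, 0], [-53.0, -10.0, -29.0, 15.0, 0, 0, 0], [-63.0, -12.0, -35.0, 18.0, 0, 0, 0], [-74.0, -14.0, -41.0, 21.0, 0, 0, 0], [-85.0, -16.0, -46.0, 24.0, 0, 0, 0]]]
[[[0.0, -6.0, -7.0, 5.2, 0, 0, 0], [0.0, -12.0, -13.0, 10.4, 0, 0, 0], [0.0, -18.0, -20.0, 15.6, 0, 0, 0], [0.0, -24.0, -27.0, 20.8, 0, 0, 0], [0.0, -30.0, -33.0, 25.9, 0, 0, 0], [0.0, -36.0, -40.0, 31.1, 0, 0, 0], [0.0, -42.0, -46.0, 36.3, 0, 0, 0], [0.0, -48.0, -53.0, 41.5, 0, 0, 0]]]
```

View pics/scene15.png

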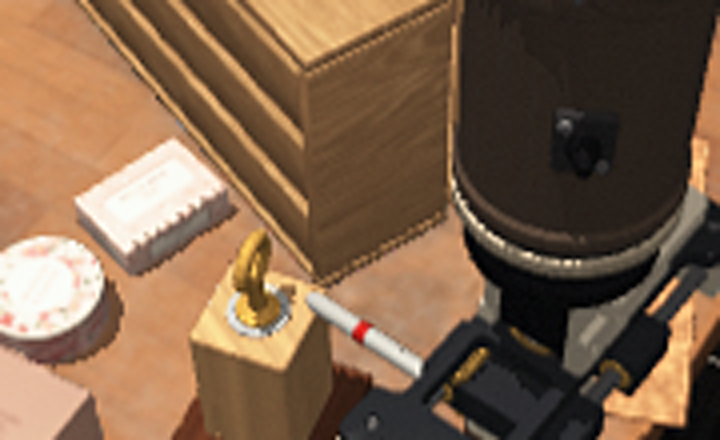

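The bar is out (tip at (315,300) in the crop) and the ring normal now fits at 10.6°. Next: lift, turn and return to the mat.

Emit:
send_rows(rows=[[[-11,-1,-6,3,0,0,0],[-21,-2,-12,6,0,0,0],[-32,-4,-17,9,0,0,0],[-42,-6,-23,12,0,0,0],[-53,-8,-29,15,0,0,0],[-63,-11,-35,18,0,0,0],[-74,-14,-41,21,0,0,0],[-85,-16,-46,24,0,0,0]]])

```text
clock: 35.45
position: [0.3865, 0.2196, 0.2013]
ee_rot: [-0.815, 1.413, 0.815]
force: [-0.2, -0.1, -1.2]
width: 0.189
```

Emit:
send_rows(rows=[[[0,-6,-7,5.2,0,0,0],[0,-12,-13,10.4,0,0,0],[0,-18,-20,15.6,0,0,0],[0,-24,-27,20.8,0,0,0],[0,-30,-33,26,0,0,0],[0,-36,-40,31.1,0,0,0],[0,-42,-46,36.3,0,0,0],[0,-48,-53,41.5,0,0,0]]])

```text
clock: 36.25
position: [0.4017, 0.1501, 0.2009]
ee_rot: [-0.252, 1.556, 0.252]
force: [-0.5, -1.0, -1.8]
width: 0.191
```

```bash
python3 - <<'E'
from tq import *
from fit import *
optics.get_image("scene"); s,p=st()
c=p; b=[.411,.1058,.08,18.5]; rows(c,lin(c,b),0)
hc=np.array([p[0],p[1],p[2]+.037]); yaw=np.deg2rad(p[3]-90)
im,d=optics.get_image("scene"); print(fit_shaft(cloud("scene",d),hc,yaw))
E
```

```text
36.3 [0.4019 0.1485 0.2008] 18.0 F [ 0.54 -1.36 -1.17] M [-0.086 -0.158 -0.004] w 0.191 tilt [-1.    -0.001 -0.   ]
[[[15.1, -5.4, -0.6, -0.1, 0, 0, 0], [30.2, -10.9, -1.1, -0.1, 0, 0, 0], [45.3, -16.3, -1.7, -0.2, 0, 0, 0], [60.4, -21.7, -2.3, -0.2, 0, 0, 0], [75.5, -27.1, -2.9, -0.3, 0, 0, 0], [90.6, -32.6, -3.4, -0.4, 0, 0, 0], [105.7, -38.0, -4.0, -0.4, 0, 0, 0], [120.8, -43.4, -4.6, -0.5, 0, 0, 0]]]
(19, 'pt', array([0.4316, 0.053 , 0.2342]), 'yaw', np.float64(-71.68), 'pitch', np.float64(-4.27), 'rms', np.float64(0.00046), 'lat,up mm', array([-1.29, -3.56]))
```

Emit:
send_rows(rows=[[[10,-8,-0.6,0,0,0,0],[20,-16,-1.2,0,0,0,0],[30,-24,-2,0,0,0,0],[45,-32,-3,0,0,0,0],[70,-38,-4,0,0,0,0],[95,-43,-4.5,0,0,0,0],[125,-43,-4.5,0,0,0,0],[155,-43,-4.5,0,0,0,0]]])

```text
clock: 37.15
position: [0.4108, 0.1076, 0.0437]
ee_rot: [-0.256, 1.556, 0.257]
force: [0.8, -0.5, -1.5]
width: 0.192
```

```bash
python3 - <<'E'
from tq import *
optics.get_image("scene"); s,p=st()
E
```

```text
37.2 [0.4083 0.1068 0.0401] 18.73 F [-1.71 -0.27 -5.48] M [-0.105  0.099  0.081] w 0.196 tilt [-1.     0.001 -0.006]
```

Emit:
send_rows(rows=[[[12,0,0,0,0,0,0],[26,0,0,0,0,0,0],[38,0,0,0,0,0,0],[48,0,0,0,0,0,0],[54,0,0,0,0,0,0],[58,0,0,0,0,0,0],[61,0,0,0,0,0,0],[61.5,0,0,0,0,0,0]]])

```text
clock: 38.0
position: [0.4111, 0.1083, -0.0161]
ee_rot: [-0.257, 1.555, 0.256]
force: [0.1, 0.4, -1.2]
width: 0.195
```

```bash
python3 - <<'E'
from tq import *
optics.get_image("scene"); s,p=st()
E
```

```text
38.05 [ 0.4111  0.1084 -0.016 ] 18.73 F [-0.08  0.79 -1.67] M [-0.007 -0.157  0.004] w 0.191 tilt [-1. -0.  0.]
```

Emit:
send_rows(rows=[[[1,0,0,0,0,0,0],[1.8,0,0,0,0,0,0],[1.8,0,0,0,0,0,0],[1.8,0,0,0,0,0,22],[1.8,0,0,0,0,0,30],[1.8,0,0,0,0,0,50],[1.8,0,0,0,0,0,50],[1.8,0,0,0,0,0,50]]])

```text
clock: 38.85
position: [0.4111, 0.1083, -0.0179]
ee_rot: [-0.256, 1.555, 0.256]
force: [0.4, 0.5, -0.2]
width: 0.484
```

Emit:
send_rows(rows=[[[-10,0,0,0,0,0,50],[-30,0,0,0,0,0,50],[-60,0,0,0,0,0,50],[-95,0,0,0,0,0,50],[-130,0,0,0,0,0,50],[-165,0,0,0,0,0,50],[-200,0,0,0,0,0,50],[-220,0,0,0,0,0,50]]])

```text
clock: 39.65
position: [0.4115, 0.109, 0.2054]
ee_rot: [-0.257, 1.552, 0.257]
force: [1.0, 0.5, 0.4]
width: 0.5
```

```bash
python3 - <<'E'
from tq import *
from fit import *
s,p=st()
im,d=optics.get_image("scene"); C=cloud("scene",d); cv2.imwrite("pics/scene16.png",im[:,:,::-1])
m=(C[...,2]>.028)&(C[...,2]<.042)&(np.abs(C[...,0]-.412)<.05)&(np.abs(C[...,1]-.1)<.06)
P=C[m]; print("handle",len(P),cv2.minAreaRect((P[:,:2]*1000).astype(np.float32)),np.median(P[:,2]))
print(fit_ring(ringpts(C,(.5435,.2508)),yaw0=0.1))
for t in ("tin","soap","balm"):
    print(t,[(atz("scene",x["xy"],0).round(3),round(x["confidence"],2)) for x in finder.place_of("scene",t)[:2]])
im,d=optics.get_image("top")
for t in ("tin","soap","balm"):
    print(t,[(atz("top",x["xy"],0).round(3),round(x["confidence"],2)) for x in finder.place_of("top",t)[:2]])
E
```

```text
39.65 [0.4115 0.109  0.2054] 18.76 F [1.   0.52 0.4 ] M [-0.051 -0.156 -0.037] w 0.5 tilt [-1.    -0.     0.003]
handle 195 ((410.8216552734375, 105.48238372802734), (17.891340255737305, 74.03380584716797), 18.244998931884766) 0.03376743229125179
(array([0.5435, 0.2502, 0.1523]), np.float64(10.5), np.float64(0.00081))
tin [(array([0.691, 0.254, 0.   ]), 0.74)]
soap [(array([0.693, 0.159, 0.   ]), 0.81), (array([ 0.414,  0.081, -0.   ]), 0.59)]
balm []
tin [(array([0.694, 0.266, 0.   ]), 0.92)]
soap [(array([0.689, 0.17 , 0.   ]), 0.97)]
balm [(array([0.401, 0.334, 0.   ]), 0.79)]
```

View pics/scene16.png

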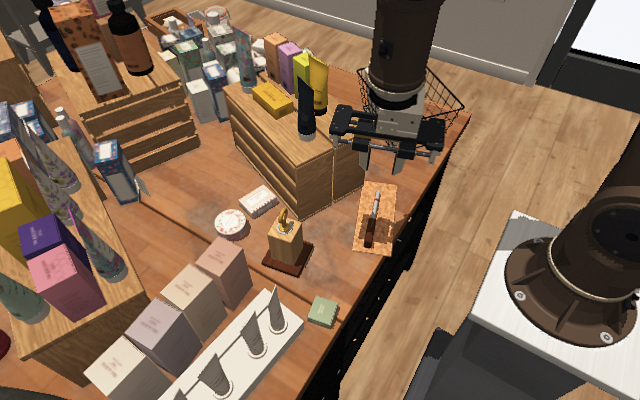

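The picture shows the bar lying on the mat (handle (370,232), tip (378,192)), the eye free on the post at (283,218), and the tin, soap and balm in place. I hand in.

```bash
python3 -c "
from cell import arm
print(arm.sign_off())"
```

```text
the job is handed in; nothing more can be done
None
```

The eye is tightened, the bar is back on the mat, and the job was handed in at about 40 s. No verdict is reported, so these are my own checks.

**What I did**
- I took the bar from the mat and slid it through the loop to the red mark, about 21° off the loop's normal.
- I turned the eye clockwise until the torque rose from about 0.13 N·m to 0.65–0.69 N·m.
- I then swung the bar back through its free play, drew it straight out with almost no force, and laid it on the mat.

**Last checks**
- **Bar:** the handle lies over the mat, with its top 34 mm above the counter, as at the start. The gripper is open and about 0.2 m above it.
- **Eye:** the loop's normal went from about 61° to 10.5° (net) and did not change between drawing the bar out and the last picture.
- **Tin and soap:** both stayed within about 1 cm of their first measured positions, which is about how closely they can be located.
- **Balm carton:** the top camera had it within about 1 mm; the scene-camera network missed it at the end, though the picture shows it in place.

**What disagreed**
- **Fingertips:** they sit about 28 mm behind the reported tool point. The first grasp closed just above the handle and held nothing. I measured the offset in two cameras and regripped lower.
- **Torque reading:** thread friction read about 0.13 N·m where about 0.2 was expected, and the rise per degree read lower than stated. The snugness is therefore judged by torque to about ±0.1 N·m. By angle, the eye is at most about 14° past bearing, against the 20° limit.

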